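# Measuring tools back in the fitted tray

## Robot

A 6-joint arm with a two-finger parallel gripper is mounted at the origin on the work surface. World frame = base frame: x ahead of the robot, y to its left, z up, the work surface at z = 0. Lengths are in m, angles in degrees, forces in N, time in s.
With the tool pointing down it reaches from about 0.375 to 0.9 m from the base axis. Payload 3.1 kg.
Tool frame: the origin (TCP) lies midway between the tips of the shut fingers; the grasp point (between the pads) lies 19 mm behind it; z points along the fingers, y is the direction in which the jaws open and shut (so a half turn about z gives the same grasp; the last joint's range is limited). The gripper opens to 87 mm and grips with 3 to 60 N. Pads are 19 mm wide; open, the fingers measure 117 mm over their backs; the gripper's body (75 mm by 190 mm) begins 51 mm behind the grasp point.
Start: joints at [-78.696, 30.224, 82.088, -0, 67.689, -10.227], TCP at [0.229, -0.581, 0.193] pointing down, gripper open.
Joint ranges: [-176.69, 176.69], [-43.24, 126.21], [12.49, 139.97], [-82, 262], [0, 151.66], [-163.58, 163.58]. Speed limits (degrees/s): [159.86, 159.86, 180, 180, 180, 180].

## Interface

Orientations are given as a 3x3 rotation matrix whose columns are the frame's x, y, z axes.
In Python, from rig import bot, capture, get_calibration gives the robot as it stands.
- The arm moves only by the tool play_rows, never from a script. Its arguments are lists of equal length, an entry for each row: "fingers": the closure in counts, from 0 (fully open) to 255 (shut); "linear": the shift along the tool's x, y, z in mm, a list of three; "rot": the turn, a rotation vector about the tool's x, y, z in degrees, a list of three. A call has 1 to 20 rows; each row is the pose to reach, as a shift and turn from the pose commanded when the call began, along the tool's axes at that moment; what a row does not reach only later rows make up. A row lasts 1/10 s, in which the tool goes at most 50 mm and 8.59 degrees, less where a joint would pass 70% of its speed; a pose out of reach is approached as far as the arm can. A call with a gripper value outside its range is refused whole. The fingers move at their own pace and stop on an object; the grip force is fixed at half the most. Time passes only in rows, so rows that repeat a pose let the fingers close. It gives the time, the measured TCP pose, the force and the opening at its end, in the units of the state.
- bot.read_state(): the state, without advancing time (a new reading comes with each control period).
- capture(name): name is "scene" or "top" or "wrist"; returns the picture (384x512x3 uint8, red, green, blue); there is no depth.
- get_calibration(name): a dict with "vfov" (degrees; the focal length in pixels is half the picture's height over the tangent of half this angle, whatever the lens; pixels are square), "cx", "cy" (the principal point, pixels), "camera_from_world" (4x4, takes a point from world to camera coordinates). Camera axes: x right, y down, z forward; pixel columns grow to the right and rows downward; lengths in m; the calibration is good to about 2 mm. A picture is of the moment at which its call begins: read the wrist's pose just before it. get_calibration takes no time and is no camera call; for the wrist camera it gives the pose at the moment of the call.
- bot.hand_in(): hands the job in, once; it reports no verdict.
The state is a dict: "time_s": time; "joint_positions": joint angles; "qvel": joint speeds; "tau": joint torques, N m; "position": TCP position; "tcp_rot": TCP orientation; "force": force on the tool from outside, world axes, zero at the start; "moment": the same for the moment, N m; "opening": opening from 0.0 (shut) to 1.0 (fully open).
Only numpy, scipy, OpenCV 4.12 (cv2) and the standard library are available. Lean on these libraries where they do the work, as an engineer would, in place of code of your own. Each camera call takes 0.05 s, during which the arm holds its last target.

## Task

Put the four measuring tools that lie about the bench (tape measure, spirit level, moisture meter and try square) back in the tool tray, each lying fully down in the recess routed to its own outline. Set them in by hand rather than dropping them, and leave the block plane and the glue bottle where they stand.

Things in the scene. Friction and masses are not known exactly. Their poses are not given: they have to be found in the camera images.
- tape_center (a point): Tape measure: black D-shaped plastic case with a round metal disc on each flat side, standing on its flat base. 42 mm thick between the flat sides (along x), 78 mm long with its end hook (along y), 70 mm tall with a rounded top, 0.3 kg. This point: middle of the case, 35 mm above its underside; z axis up.
- level_center (a point): Pocket spirit level: bare aluminium bar with black end caps and green vials, standing on its narrow face. 22 mm wide (along x), 160 mm long (along y), 46 mm tall, 0.16 kg. This point: its middle, 23 mm above its underside; z axis up.
- meter_center (a point): Wood moisture meter: flat grey hand-held instrument with a display, three round keys and a black cap at one end (+y), lying on its back. 52 mm wide (along x), 135 mm long (along y), 28 mm thick, 0.17 kg; the cap, its last 31 mm, is 42 mm wide, 24 mm thick. This point: its middle, 14 mm above its underside; z axis up.
- square_grip (a point): Try square lying flat, 0.21 kg: wooden stock 100 (along x) x 30 (along y) x 22 mm thick; steel blade 26 mm wide, 2 mm thick, standing 90 mm out of the stock along +y at its +x end, 8 mm above the underside. Point: middle of the stock's bare part, the place to grip across its 30 mm, 11 mm above the underside, 37 mm along x from the stock's bare end and from the blade's edge; z up.
- tape_recess (a point): Place for the tape measure: short oblong recess, 56 (along x) x 92 mm (along y), routed in a dark-faced plywood insert. This point: centre of its pale floor; z up. The four inserts, 130 x 190 mm each, lie two by two in shuffled order in one fixed low plywood tray (282 x 402 mm, rim 27 mm above the bench).
- level_recess (a point): Place for the spirit level: long narrow recess, 36 (along x) x 174 mm (along y), in another insert of the tray. This point: centre of its pale floor; z up. All recesses have upright walls, are 10 mm deep, their floor 14 mm above the bench, and give 7 mm of room on every side of their tool. Tape, level and meter may lie either way round.
- meter_recess (a point): Place for the moisture meter: long wide recess, 66 (along x) x 149 mm (along y), in another insert of the tray. This point: centre of its pale floor; z up. The insert round every recess is solid: fingertips must be 10 mm or more above the tool's underside when it is set down.
- square_recess (a point): Place for the try square: L-shaped recess, 114 (along x) x 134 mm (along y) overall, 7 mm larger all round than the square, in another insert of the tray. The square fits one way only, its x and y axes along those of the recess. This point, on the pale floor (z up), lies 11 mm below the square's listed point when the square lies centred in the recess.
- plane: Block plane, dark steel, 160 mm long (along y), 50 mm wide, about 55 mm tall, standing on its sole; a bystander. Origin: centre of its underside.
- glue: White glue bottle with an orange cap, 60 mm in diameter, 170 mm tall, standing; a bystander. Origin: centre of its underside.
There are look-alikes about, which are no part of the job. There is more than one size of the part that bears tape_center; the job needs the smallest.

How it is judged:
By the outcome, as a careful person would: the job done as asked, in the order asked, and still so for the second after the job is handed in, with the robot touching nothing.
It also fails if it takes over 120 s, if anything falls off the work surface, if the arm or the gripper's body presses on something with over 40 N, if the wrist force passes 120 N, or if a joint passes its speed limit or range.

## Working session

There is one attempt and no reset: what is moved stays moved. The work goes in short steps, Python scripts to look and compute and a tool call to move; the robot and the scene stay as the last step left them, time stands still between calls to the robot, and variables do not carry over. Pictures are saved under pics/ and viewed, and the job is handed in when it is done.

Besides the shell and the picture viewer there is one more tool, called after "Emit:" as name(argument=value, ...) on one line, values as JSON. play_rows: Moves the arm, as the interface text tells. Its arguments: {"type":"object","properties":{"fingers":{"type":"array"},"linear":{"type":"array"},"rot":{"type":"array"}},"required":["fingers","linear","rot"]}

```bash
ls; mkdir -p pics; python3 - <<'E'
from rig import bot,capture,get_calibration
import cv2
s=bot.read_state();print({k:s[k] for k in('time_s','position','tcp_rot','force','opening')})
for n in('scene','top','wrist'):
    c=get_calibration(n);print(n,c)
    cv2.imwrite(f'pics/{n}0.png',cv2.cvtColor(capture(n),cv2.COLOR_RGB2BGR))
E
```

```text
pics
{'time_s': 0.0, 'position': array([ 0.22926022, -0.5806067 ,  0.19158611]), 'tcp_rot': array([[ 9.30208902e-01,  3.67030298e-01, -3.99243251e-04],
       [ 3.67030310e-01, -9.30206682e-01,  2.06882600e-03],
       [ 3.87943081e-04, -2.07097473e-03, -9.99997780e-01]]), 'force': array([-0.37347708,  0.21167501,  0.83151528]), 'opening': 0.9965381720841121}
scene {'vfov': 50.98999919689551, 'cx': 249.99888988305187, 'cy': 194.657599965812, 'camera_from_world': array([[-0.30037622,  0.95379089, -0.00755374,  0.18298921],
       [ 0.64358787,  0.1968267 , -0.73963092, -0.30043902],
       [-0.70396646, -0.22702904, -0.67297031,  1.46627257],
       [ 0.        ,  0.        ,  0.        ,  1.        ]])}
top {'vfov': 44.41380231730638, 'cx': 256.2805349604022, 'cy': 191.36312950617793, 'camera_from_world': array([[-0.00271822, -0.99999483,  0.00171618, -0.04417482],
       [-0.98790342,  0.00241926, -0.15505155,  0.58288608],
       [ 0.1550466 , -0.00211688, -0.98790489,  1.08988118],
       [ 0.        ,  0.        ,  0.        ,  1.        ]])}
wrist {'vfov': 65.99133951763083, 'cx': 255.53405184685042, 'cy': 194.72047635243513, 'camera_from_world': array([[ 0.36742411, -0.93005224, -0.00153517, -0.62379166],
       [-0.89393797, -0.35361145,  0.27537948, -0.03493563],
       [-0.25666015, -0.09980871, -0.96133438,  0.39053919],
       [ 0.        ,  0.        ,  0.        ,  1.        ]])}
```

View pics/top0.png

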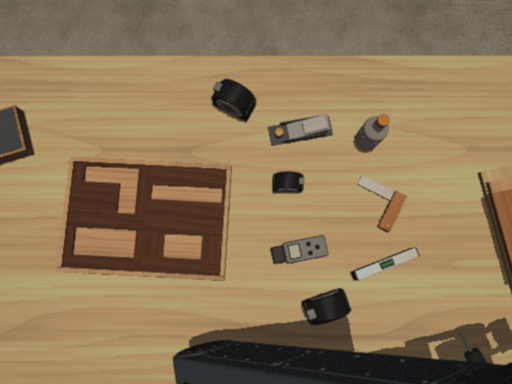

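View pics/scene0.png

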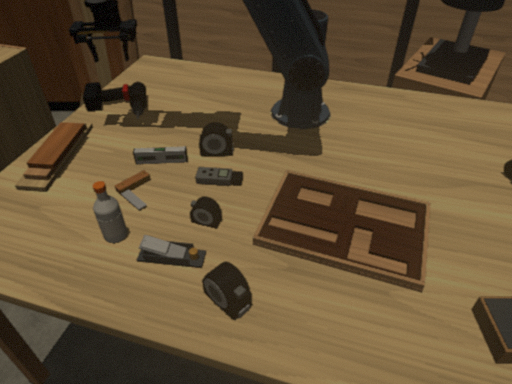

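View pics/wrist0.png

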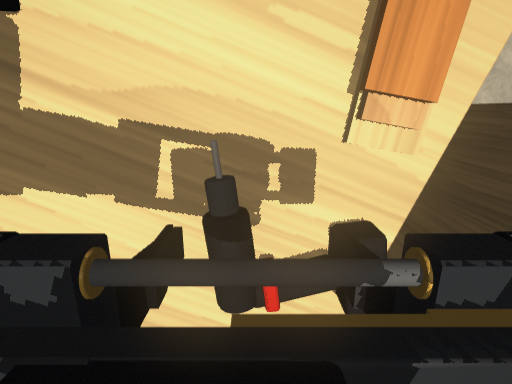

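The top view shows three tape-like cases at (234,98), (288,182) and (326,307); the one at (288,182) is clearly smallest, which is the one the job needs. The recesses are L top-left, level top-right, meter bottom-left and tape bottom-right. I'll enlarge to confirm.

```bash
python3 - <<'E'
import cv2
i=cv2.imread('pics/top0.png')
cv2.imwrite('pics/crop_a.png',cv2.resize(i[70:330,205:435],None,fx=2.3,fy=2.3,interpolation=cv2.INTER_CUBIC))
cv2.imwrite('pics/crop_b.png',cv2.resize(i[150:285,55:240],None,fx=4,fy=4,interpolation=cv2.INTER_CUBIC))
E
```

```text
(no output)
```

View pics/crop_a.png

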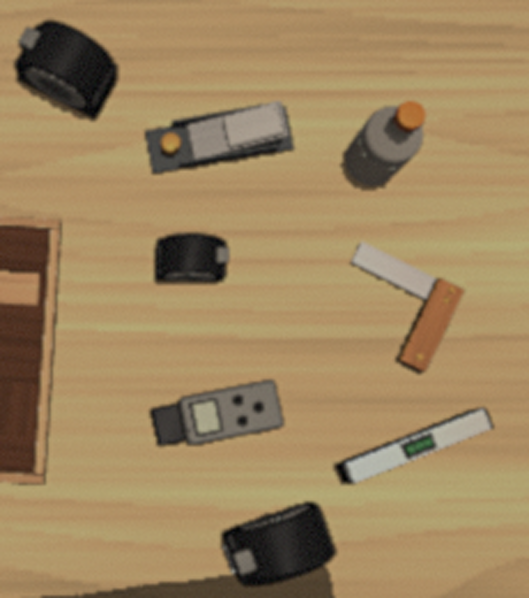

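View pics/crop_b.png

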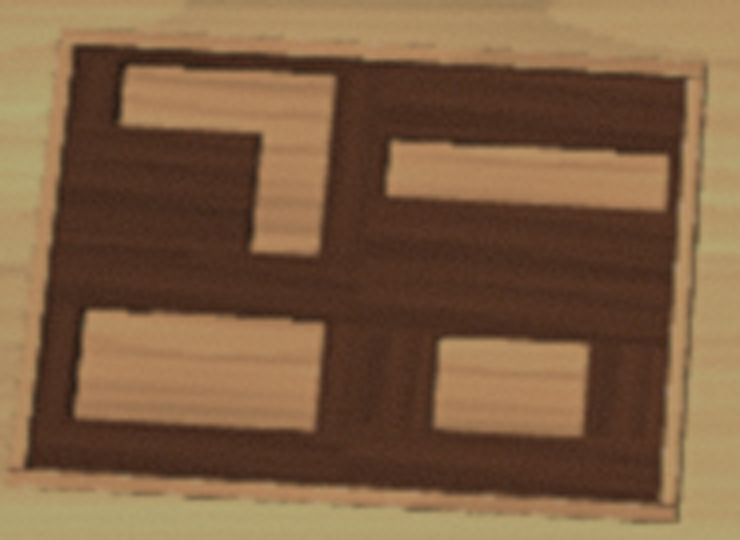

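```bash
cat > h.py <<'E'
import numpy as np,cv2
def K(c,H=384):
    f=H/2/np.tan(np.radians(c['vfov'])/2); return np.array([[f,0,c['cx']],[0,f,c['cy']],[0,0,1]])
def cast(c,uv,z):
    uv=np.atleast_2d(uv).astype(float); T=c['camera_from_world'];R=T[:3,:3];t=T[:3,3]
    d=np.c_[uv,np.ones(len(uv))]@np.linalg.inv(K(c)).T@R
    o=-R.T@t; return o+d*((z-o[2])/d[:,2])[:,None]
def proj(c,P):
    P=np.atleast_2d(P);T=c['camera_from_world'];p=(P@T[:3,:3].T+T[:3,3])@K(c).T
    return p[:,:2]/p[:,2:]
def snap(name,tag):
    from rig import capture,get_calibration
    import pickle
    c=get_calibration(name);i=capture(name)[:,:,::-1].copy()
    cv2.imwrite(f'pics/{tag}.png',i);pickle.dump(c,open(f'pics/{tag}.pkl','wb'));return c,i
E
python3 - <<'E'
from h import *
from rig import get_calibration
c=get_calibration('top');i=cv2.imread('pics/top0.png')
hsv=cv2.cvtColor(i,cv2.COLOR_BGR2HSV)
dark=(hsv[...,2]<130).astype(np.uint8)
m=np.zeros_like(dark);m[163:276,68:226]=1
pale=((1-dark)&m)
n,l,st,ce=cv2.connectedComponentsWithStats(pale)
for k in range(1,n):
    if st[k][4]<300: continue
    cn=cv2.findContours((l==k).astype(np.uint8),0,2)[0][0]
    w=cast(c,cn[:,0],.014)[:,:2]
    r=cv2.minAreaRect((w*1000).astype(np.float32));print(st[k],np.round(r[0],1),np.round(r[1],1),round(r[2],1))
print(np.percentile(i[165:275,70:225].reshape(-1,3),[10,50,90],axis=0))
# rough object points
for nm,uv,z in [('tape',(288,180),.07),('level',(386,263),.046),('meter',(300,249),.028),('sqgrip',(389,216),.022),('bigtape1',(234,98),.05),('bigtape2',(326,305),.05),('glue',(365,145),0),('plane',(300,131),.03)]:
    print(nm,cast(c,uv,z).round(3))
# plane for jaws
E
```

```text
[125 163 101   6 316] [653.7 157.6] [250.5  12.8] 89.9
[  85  167   54   47 1258] [593.2 316.9] [130.  112.3] 87.4
[152 185  70  18 933] [583.  126.9] [172.2  34.2] 86.6
[  74  228   62   30 1597] [463.7 324.8] [146.   65.4] 86.7
[164 235  38  24 843] [453.  134.8] [90.1 55.3] 86.9
[ 68 268 135   8 565] [392.4 248. ] [324.3  16.7] 89.8
[[ 30.  45.  72.]
 [ 36.  51.  81.]
 [ 92. 133. 176.]]
tape [[ 0.606 -0.121  0.07 ]]
level [[ 0.411 -0.351  0.046]]
meter [[ 0.445 -0.151  0.028]]
sqgrip [[ 0.525 -0.37   0.022]]
bigtape1 [[0.817 0.009 0.05 ]]
bigtape2 [[ 0.315 -0.206  0.05 ]]
glue [[ 0.709 -0.324  0.   ]]
plane [[ 0.738 -0.155  0.03 ]]
```

```bash
cat >> h.py <<'E'
def go(x,y,z,A):
    """shift/rot (tool axes) from measured pose to TCP xyz (m), jaw axis angle A deg, tool down"""
    from rig import bot
    from scipy.spatial.transform import Rotation as Ro
    s=bot.read_state();R=s['tcp_rot'];a=np.radians(A)
    yv=np.array([np.cos(a),np.sin(a),0]);zv=np.array([0,0,-1.]);Rt=np.c_[np.cross(yv,zv),yv,zv]
    d=R.T@(np.array([x,y,z])-s['position'])*1000
    rv=Ro.from_matrix(R.T@Rt).as_rotvec(degrees=True)
    print('lin',d.round(1),'rot',rv.round(1),'rows>=',int(max(np.linalg.norm(d)/50,np.linalg.norm(rv)/8.59))+2)
E
python3 - <<'E'
from h import *
from rig import get_calibration,bot
c=get_calibration('wrist');T=c['camera_from_world'];o=-T[:3,:3].T@T[:3,3]
s=bot.read_state();R=s['tcp_rot'];print('cam in tool',R.T@(o-s['position']),'axes',(R.T@T[:3,:3].T).round(3))
go(.47,-.22,.36,-10)
E
```

```text
cam in tool [ 0.0741561  -0.00030109 -0.19239856] axes [[ 0.    -0.961 -0.276]
 [ 1.     0.     0.   ]
 [-0.    -0.276  0.961]]
lin [ 356.4 -247.5 -167.7] rot [ -0.1  -0.1 -58.5] rows>= 11
```

```bash
python3 - <<'E'
from h import *
go(.5,-.19,.26,0)
E
```

```text
lin [ 395.3 -264.3  -67.7] rot [ -0.1  -0.1 -68.5] rows>= 11
```

Emit:
play_rows(fingers=[0,0,0,0,0,0,0,0,0,0,0,0,0,0], linear=[[0,0,-50],[395,-264,-68],[395,-264,-68],[395,-264,-68],[395,-264,-68],[395,-264,-68],[395,-264,-68],[395,-264,-68],[395,-264,-68],[395,-264,-68],[395,-264,-68],[395,-264,-68],[395,-264,-68],[395,-264,-68]], rot=[[0,0,0],[0,0,-68.5],[0,0,-68.5],[0,0,-68.5],[0,0,-68.5],[0,0,-68.5],[0,0,-68.5],[0,0,-68.5],[0,0,-68.5],[0,0,-68.5],[0,0,-68.5],[0,0,-68.5],[0,0,-68.5],[0,0,-68.5]])

```text
time_s: 1.55
position: [0.4993, -0.1916, 0.2603]
tcp_rot: [[0.0, 1.0, -0.001], [1.0, -0.0, -0.0], [-0.0, -0.001, -1.0]]
force: [-0.8, -0.7, -0.2]
opening: 0.999
```

```bash
python3 - <<'E'
from h import *
snap('wrist','w1')
E
```

```text
(no output)
```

View pics/w1.png

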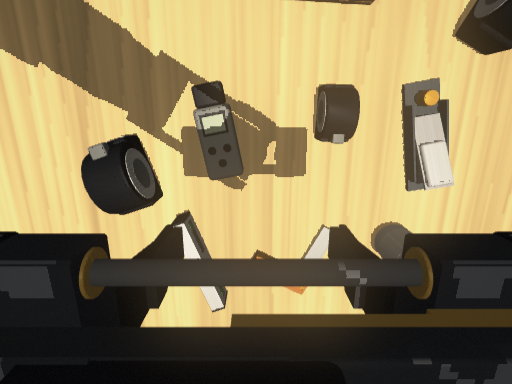

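The wrist view shows the meter at (218,130), the small tape at (337,112) with its hook at (338,139), and a big tape at (120,175); the level and square are partly hidden behind the fingers. I'll segment the tape and the meter here.

```bash
python3 - <<'E'
import cv2,numpy as np
i=cv2.imread('pics/w1.png')
a=cv2.resize(i[60:205,60:260],None,fx=2.6,fy=2.6*1,interpolation=cv2.INTER_CUBIC)
b=cv2.resize(i[70:155,300:375],None,fx=4.4,fy=4.4,interpolation=cv2.INTER_CUBIC)
H=max(a.shape[0],b.shape[0]);f=lambda m:cv2.copyMakeBorder(m,0,H-m.shape[0],0,0,0)
o=np.hstack([f(a),f(b)])
o=cv2.resize(o,(790,int(o.shape[0]*790/o.shape[1])));cv2.imwrite('pics/w1c.png',o)
E
```

```text
(no output)
```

View pics/w1c.png

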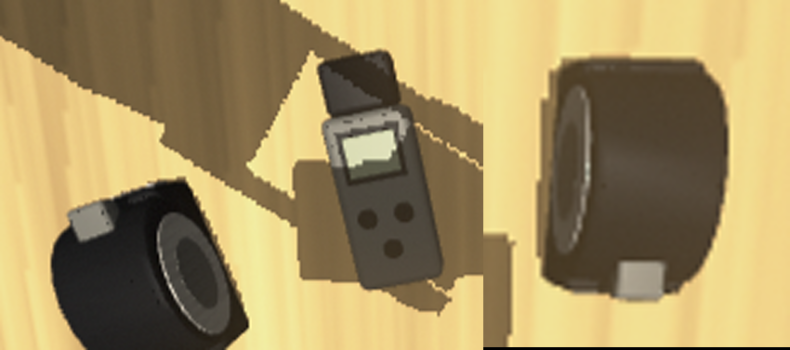

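```bash
python3 - <<'E'
from h import *
import pickle
c=pickle.load(open('pics/w1.pkl','rb'));i=cv2.imread('pics/w1.png')
hsv=cv2.cvtColor(i,cv2.COLOR_BGR2HSV)
print(i[112,345],i[138,338],i[125,340],i[60,337],i[150,295],i[150,225],i[150,200])
sat=hsv[...,1].astype(int);v=hsv[...,2].astype(int)
m=((v<85)|(sat<60)).astype(np.uint8)
n,l,st,ce=cv2.connectedComponentsWithStats(m)
for p in ((112,345),(160,222),(95,208)):
    k=l[p];print(p,st[k])
    cn=max(cv2.findContours((l==k).astype(np.uint8),0,2)[0],key=len)[:,0]
    r=cv2.minAreaRect(cn.astype(np.float32));print(np.round(r[0],1),np.round(r[1],1),round(r[2],1))
k=l[112,345];x,y,w,h,_=st[k]
for z in(0,.01,.035,.07):print(z,cast(c,[(x+w/2,y-.5),(x+w/2,y+h-.5),(x-.5,112),(x+w-.5,112)],z)[:,:2].round(4).tolist())
E
```

```text
[61 75 87] [140 159 168] [47 64 76] [134 208 238] [ 70 107 131] [31 44 51] [ 67 103 124]
(112, 345) [     0      0    512    328 114386]
[255.5 129.5] [259. 511.] 90.0
(160, 222) [ 192   82   51   98 3344]
[215.9 129.7] [96.8 37.2] 77.7
(95, 208) [ 192   82   51   98 3344]
[215.9 129.7] [96.8 37.2] 77.7
0 [[0.4983, 0.0257], [0.4986, -0.4989], [0.1199, -0.1194], [0.8748, -0.1194]]
0.01 [[0.4983, 0.0225], [0.4986, -0.4904], [0.1283, -0.1193], [0.8665, -0.1193]]
0.035 [[0.4983, 0.0147], [0.4985, -0.4693], [0.1492, -0.1192], [0.8457, -0.1192]]
0.07 [[0.4983, 0.0037], [0.4985, -0.4397], [0.1784, -0.1189], [0.8165, -0.1189]]
```

```bash
python3 - <<'E'
from h import *
import pickle
c=pickle.load(open('pics/w1.pkl','rb'));i=cv2.imread('pics/w1.png')
hsv=cv2.cvtColor(i,cv2.COLOR_BGR2HSV);sat=hsv[...,1].astype(int);v=hsv[...,2].astype(int)
m=((v<105)|(sat<75)).astype(np.uint8);R=np.zeros_like(m);R[70:155,308:372]=1
n,l,st,ce=cv2.connectedComponentsWithStats(m&R);k=l[112,345];x,y,w,h,_=st[k];print(st[k])
ys,xs=np.where(l==k)
for r in range(y,y+h,5):print(r,xs[ys==r].min(),xs[ys==r].max(),end='; ')
print()
for z in(0,.015,.035,.07):print(z,cast(c,[(x+w/2,y-.5),(x+w/2,y+h-.5),(x-.5,112),(x+w-.5,112)],z)[:,:2].round(4).tolist())
m=((v<85)|(sat<60)).astype(np.uint8);n,l,st,ce=cv2.connectedComponentsWithStats(m)
ys,xs=np.where(l==l[160,222])
cn=max(cv2.findContours((l==l[160,222]).astype(np.uint8),0,2)[0],key=len)[:,0]
for z in(.0,.014,.028):
    r=cv2.minAreaRect((cast(c,cn,z)[:,:2]*1000).astype(np.float32));print('meter',z,np.round(r[0],1),np.round(r[1],1),round(r[2],1))
# body only: rows below cap, direction of the sides
for r in range(105,178,8):print(r,xs[ys==r].min(),xs[ys==r].max(),end='; ')
E
```

```text
[ 315   85   45   58 2283]
85 322 351; 90 318 356; 95 318 358; 100 317 358; 105 317 359; 110 317 358; 115 316 358; 120 316 357; 125 316 356; 130 315 355; 135 315 352; 140 320 347; 
0 [[0.6156, -0.0813], [0.6219, -0.1639], [0.5846, -0.1194], [0.6509, -0.1194]]
0.015 [[0.6117, -0.0825], [0.6178, -0.1623], [0.5818, -0.1193], [0.6459, -0.1193]]
0.035 [[0.6065, -0.084], [0.6124, -0.1602], [0.5779, -0.1192], [0.6391, -0.1192]]
0.07 [[0.5975, -0.0867], [0.6028, -0.1566], [0.5713, -0.1189], [0.6273, -0.1189]]
meter 0.0 [ 439. -148.] [ 55.8 141.3] 10.9
meter 0.014 [ 440.9 -147. ] [ 54.1 136.9] 10.9
meter 0.028 [ 442.7 -146. ] [ 52.3 132.6] 10.9
105 196 229; 113 194 231; 121 195 233; 129 197 234; 137 199 236; 145 201 238; 153 203 239; 161 205 241; 169 207 242; 177 210 226;
```

```bash
python3 - <<'E'
from h import *
go(.606,-.122,.14,-4)
go(.606,-.122,.022,-4)
E
```

```text
lin [ 70.  106.8 120.3] rot [-0.   0.   3.9] rows>= 5
lin [ 70.  106.8 238.3] rot [-0.   0.   3.9] rows>= 7
```

Emit:
play_rows(fingers=[0,0,0,0,0,0,0,0,0,255,255,255,255,255,255], linear=[[70,107,120],[70,107,120],[70,107,120],[70,107,120],[70,107,120],[70,107,165],[70,107,210],[70,107,238],[70,107,238],[70,107,238],[70,107,238],[70,107,238],[70,107,238],[70,107,238],[70,107,238]], rot=[[0,0,4],[0,0,4],[0,0,4],[0,0,4],[0,0,4],[0,0,4],[0,0,4],[0,0,4],[0,0,4],[0,0,4],[0,0,4],[0,0,4],[0,0,4],[0,0,4],[0,0,4]])

```text
time_s: 3.1
position: [0.6071, -0.1207, 0.0231]
tcp_rot: [[0.069, 0.998, 0.001], [0.998, -0.069, -0.0], [-0.0, 0.001, -1.0]]
force: [0.3, -1.0, 0.4]
opening: 0.539
```

```bash
python3 - <<'E'
from h import *
go(.606,-.122,.022+.13,-4)
go(.453,.135,.15,-3.3)
go(.453,.135,.014+.022,-3.3)
E
```

```text
lin [  -1.4   -1.  -128.9] rot [0. 0. 0.] rows>= 4
lin [ 244.5 -171.3 -127.1] rot [ 0.   0.  -0.7] rows>= 8
lin [ 244.5 -171.4  -13.1] rot [ 0.   0.  -0.7] rows>= 7
```

Emit:
play_rows(fingers=[255,255,255,255,255,255,255,255,255,255,255,255,255,255], linear=[[0,0,0],[0,0,0],[0,0,-40],[0,0,-90],[0,0,-127],[244,-171,-127],[244,-171,-127],[244,-171,-127],[244,-171,-127],[244,-171,-127],[244,-171,-127],[244,-171,-127],[244,-171,-127],[244,-171,-127]], rot=[[0,0,0],[0,0,0],[0,0,0],[0,0,0],[0,0,0],[0,0,-0.7],[0,0,-0.7],[0,0,-0.7],[0,0,-0.7],[0,0,-0.7],[0,0,-0.7],[0,0,-0.7],[0,0,-0.7],[0,0,-0.7]])

```text
time_s: 4.5
position: [0.4537, 0.1341, 0.1493]
tcp_rot: [[0.057, 0.998, 0.0], [0.998, -0.057, -0.0], [-0.0, 0.0, -1.0]]
force: [-0.6, -1.3, -3.0]
opening: 0.48
```

```bash
python3 - <<'E'
from h import *
from rig import bot
snap('wrist','w2');snap('scene','s2')
go(.453,.136,.036,-3.3);go(.453,.136,.06,-3.3)
print(bot.read_state()['force'])
a=cv2.imread('pics/w2.png');b=cv2.imread('pics/s2.png')
cv2.imwrite('pics/v2.png',np.hstack([cv2.resize(a,(400,300)),cv2.resize(b[60:300,180:500],(400,300))]))
E
```

```text
lin [  2.4  -1.2 113.4] rot [ 0.   0.  -0.1] rows>= 4
lin [ 2.4 -1.2 89.4] rot [ 0.   0.  -0.1] rows>= 3
[-0.37500818 -0.94657622 -3.12897509]
```

View pics/v2.png

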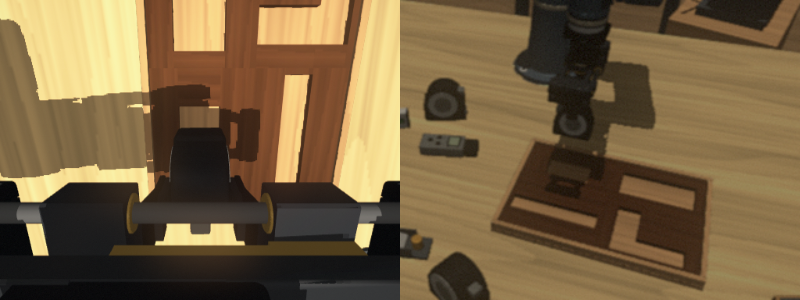

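Emit:
play_rows(fingers=[255,255,255,255,255,255,255,255], linear=[[2.4,-1.2,20],[2.4,-1.2,60],[2.4,-1.2,90],[2.4,-1.2,98],[2.4,-1.2,105],[2.4,-1.2,109],[2.4,-1.2,111],[2.4,-1.2,112]], rot=[[0,0,0],[0,0,0],[0,0,0],[0,0,0],[0,0,0],[0,0,0],[0,0,0],[0,0,0]])

```text
time_s: 5.4
position: [0.453, 0.137, 0.0383]
tcp_rot: [[0.057, 0.998, 0.002], [0.998, -0.057, 0.0], [0.0, 0.002, -1.0]]
force: [1.4, 0.3, -3.7]
opening: 0.479
```

Emit:
play_rows(fingers=[255,255,255], linear=[[0,0,0.7],[0,0,1.2],[0,0,1.2]], rot=[[0,0,0],[0,0,0],[0,0,0]])

```text
time_s: 5.7
position: [0.4527, 0.1372, 0.037]
tcp_rot: [[0.057, 0.998, 0.002], [0.998, -0.057, 0.0], [0.0, 0.002, -1.0]]
force: [-0.1, 1.4, 0.8]
opening: 0.478
```

Emit:
play_rows(fingers=[150,110,60,0,0,0,0,0,0], linear=[[0,0,0],[0,0,0],[0,0,0],[0,0,0],[0,0,0],[0,0,-30],[0,0,-80],[0,0,-130],[0,0,-180]], rot=[[0,0,0],[0,0,0],[0,0,0],[0,0,0],[0,0,0],[0,0,0],[0,0,0],[0,0,0],[0,0,0]])

```text
time_s: 6.6
position: [0.4514, 0.1368, 0.218]
tcp_rot: [[0.057, 0.998, -0.001], [0.998, -0.057, -0.0], [-0.0, -0.001, -1.0]]
force: [0.9, -0.1, 0.7]
opening: 0.985
```

```bash
python3 - <<'E'
from h import *
from rig import bot
c,a=snap('wrist','w3');_,b=snap('top','t3')
go(.47,-.43,.26,0)
cv2.imwrite('pics/v3.png',np.hstack([cv2.resize(a,(400,300)),cv2.resize(b[140:290,40:240],(400,300))]))
E
```

```text
lin [-565.7   45.6  -37.5] rot [ 0.9 -0.1 -3.3] rows>= 13
```

View pics/v3.png

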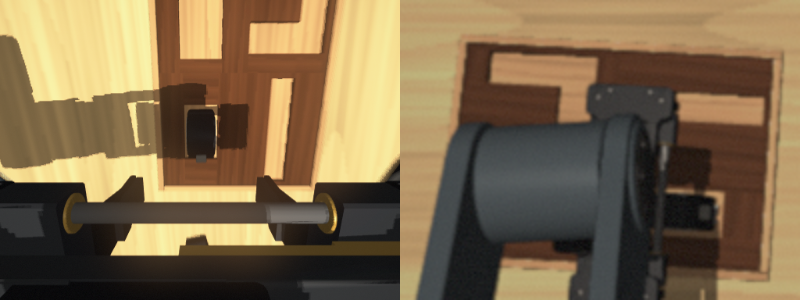

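The tape sits in its short recess (wrist crop (200,130)), with pale margins on both sides. I'll use this picture to check the level recess.

```bash
python3 - <<'E'
from h import *
import pickle
c=pickle.load(open('pics/w3.pkl','rb'));i=cv2.imread('pics/w3.png')
pale=(i[...,2]>190).astype(np.uint8)
n,l,st,ce=cv2.connectedComponentsWithStats(pale)
k=l[160,360];print(st[k])
cn=max(cv2.findContours((l==k).astype(np.uint8),0,2)[0],key=len)[:,0]
r=cv2.minAreaRect((cast(c,cn,.014)[:,:2]*1000).astype(np.float32));print('level rec',np.round(r[0],1),np.round(r[1],1),round(r[2],1))
print(proj(c,[[.583,.127,.014]]))
# tape silhouette dark black
E
```

```text
[ 338  100   37  129 3155]
level rec [584.4 128.7] [175.7  34.3] 86.8
[[353.63037958 169.13572579]]
```

Emit:
play_rows(fingers=[0,0,0,0,0,0,0,0,0,0,0,0,0,0], linear=[[-566,46,-38],[-566,46,-38],[-566,46,-38],[-566,46,-38],[-566,46,-38],[-566,46,-38],[-566,46,-38],[-566,46,-38],[-566,46,-38],[-566,46,-38],[-566,46,-38],[-566,46,-38],[-566,46,-38],[-566,46,-38]], rot=[[0,0,-3.3],[0,0,-3.3],[0,0,-3.3],[0,0,-3.3],[0,0,-3.3],[0,0,-3.3],[0,0,-3.3],[0,0,-3.3],[0,0,-3.3],[0,0,-3.3],[0,0,-3.3],[0,0,-3.3],[0,0,-3.3],[0,0,-3.3]])

```text
time_s: 8.1
position: [0.4651, -0.4298, 0.2528]
tcp_rot: [[0.0, 1.0, -0.002], [1.0, -0.0, 0.003], [0.003, -0.002, -1.0]]
force: [1.1, 0.5, 0.5]
opening: 1.004
```

```bash
python3 - <<'E'
from h import *
snap('wrist','w4');snap('top','t4')
E
```

```text
(no output)
```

View pics/w4.png

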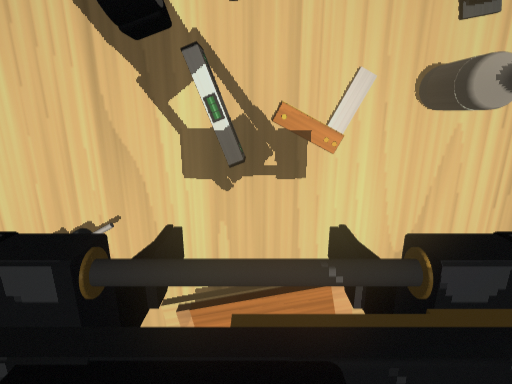

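The level lies at (213,105), and the square has its stock at (307,127) and blade at (350,100); all of both is visible. I'll measure them.

```bash
python3 - <<'E'
from h import *
import pickle
c=pickle.load(open('pics/w4.pkl','rb'));i=cv2.imread('pics/w4.png')
hsv=cv2.cvtColor(i,cv2.COLOR_BGR2HSV);H,S,V=[hsv[...,k].astype(int) for k in range(3)]
print(hsv[127,307],hsv[150,335],hsv[100,350],hsv[90,205],hsv[150,232],hsv[150,200],hsv[50,260],hsv[45,190])
def rep(name,m,roi,zs):
    y0,y1,x0,x1=roi;q=np.zeros(m.shape,np.uint8);q[y0:y1,x0:x1]=m[y0:y1,x0:x1]
    q=cv2.morphologyEx(q,cv2.MORPH_CLOSE,np.ones((5,5)))
    n,l,st,ce=cv2.connectedComponentsWithStats(q);k=1+np.argmax(st[1:,4]);print(name,st[k])
    cn=max(cv2.findContours((l==k).astype(np.uint8),0,2)[0],key=len)[:,0]
    for z in zs:
        r=cv2.minAreaRect((cast(c,cn,z)[:,:2]*1000).astype(np.float32));print(z,np.round(r[0],1),np.round(r[1],1),round(r[2],1))
    o=i.copy();cv2.drawContours(o,[cn],-1,(255,0,255),1);return o[20:180,160:400]
a=rep('level',(S<85)|(V<55)|((H>40)&(H<90)&(S>60)),(38,175,175,250),(0,.023,.046))
b=rep('stock',(H<14)&(S>130),(90,170,265,350),(0,.011,.022))
d=rep('blade',(S<80)&(V>100),(55,140,315,385),(.010,))
cv2.imwrite('pics/w4m.png',np.hstack([cv2.resize(x[:, :],None,fx=1.6,fy=1.6) for x in (a,b)]))
E
```

```text
[ 14 168 194] [ 16 141 183] [ 19  32 216] [ 44  17 223] [18 40 95] [ 19 117 111] [ 19 122 216] [ 8 39 26]
level [ 181   42   65  125 2527]
0 [ 404.3 -349.6] [ 28.7 177.4] 21.1
0.023 [ 407.4 -349.9] [ 27.2 168.2] 21.1
0.046 [ 410.5 -350.1] [ 25.7 159. ] 21.1
stock [297 125   2   5   6]
0 [ 524.2 -378.1] [1.4 6. ] 16.4
0.011 [ 522.8 -377.6] [1.4 5.8] 16.4
0.022 [ 521.3 -377. ] [1.3 5.7] 16.4
blade [ 328   66   49   68 1265]
0.01 [ 597.8 -341.2] [88.7 26.7] 62.5
```

View pics/w4m.png

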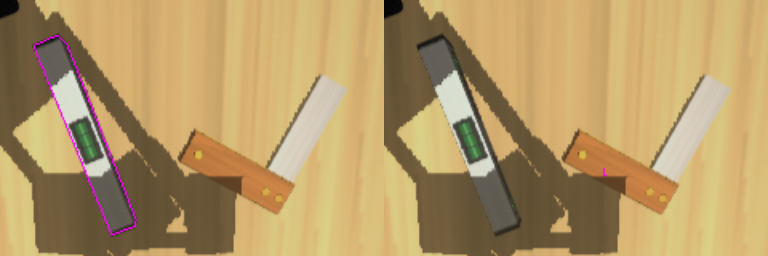

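```bash
python3 - <<'E'
from h import *
go(.4105,-.350,.12,21.1)
go(.4105,-.350,.022,21.1)
E
```

```text
lin [ 78.5 -54.7 133.8] rot [ -0.   -0.1 -21. ] rows>= 5
lin [ 78.3 -54.6 231.8] rot [ -0.   -0.1 -21. ] rows>= 7
```

Emit:
play_rows(fingers=[0,0,0,0,0,0,0,0,0,255,255,255,255,255,255,255,255,255], linear=[[78,-55,134],[78,-55,134],[78,-55,134],[78,-55,134],[78,-55,134],[78,-55,180],[78,-55,215],[78,-55,232],[78,-55,232],[78,-55,232],[78,-55,232],[78,-55,232],[78,-55,232],[78,-55,232],[78,-55,232],[78,-55,232],[78,-55,232],[78,-55,232]], rot=[[0,0,-21],[0,0,-21],[0,0,-21],[0,0,-21],[0,0,-21],[0,0,-21],[0,0,-21],[0,0,-21],[0,0,-21],[0,0,-21],[0,0,-21],[0,0,-21],[0,0,-21],[0,0,-21],[0,0,-21],[0,0,-21],[0,0,-21],[0,0,-21]])

```text
time_s: 10.0
position: [0.4107, -0.3527, 0.0223]
tcp_rot: [[-0.359, 0.933, -0.0], [0.933, 0.359, 0.0], [0.0, -0.0, -1.0]]
force: [-0.5, 0.9, -0.2]
opening: 0.261
```

```bash
python3 - <<'E'
from h import *
go(.5837,.128,.16,-3.3)
E
```

```text
lin [ 386.7  334.  -137.7] rot [-0.  -0.  24.3] rows>= 12
```

Emit:
play_rows(fingers=[255,255,255,255,255,255,255,255,255,255,255,255,255,255,255,255,255], linear=[[0,0,-30],[0,0,-75],[0,0,-120],[384,334,-138],[384,334,-138],[384,334,-138],[384,334,-138],[384,334,-138],[384,334,-138],[384,334,-138],[384,334,-138],[384,334,-138],[384,334,-138],[384,334,-138],[384,334,-138],[384,334,-138],[384,334,-138]], rot=[[0,0,0],[0,0,0],[0,0,0],[0,0,24.4],[0,0,24.4],[0,0,24.4],[0,0,24.4],[0,0,24.4],[0,0,24.4],[0,0,24.4],[0,0,24.4],[0,0,24.4],[0,0,24.4],[0,0,24.4],[0,0,24.4],[0,0,24.4],[0,0,24.4]])

```text
time_s: 11.7
position: [0.5839, 0.1242, 0.1601]
tcp_rot: [[0.06, 0.998, -0.001], [0.998, -0.06, -0.001], [-0.001, -0.001, -1.0]]
force: [-0.1, 1.1, -0.3]
opening: 0.004
```

```bash
python3 - <<'E'
from h import *
go(.5837,.1255,.036,-3.3)
c,a=snap('wrist','w5')
E
```

```text
lin [  1.3  -0.2 124.1] rot [-0.1  0.  -0.1] rows>= 4
```

View pics/w5.png

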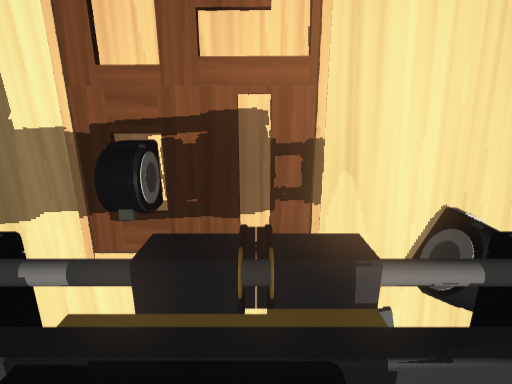

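The opening is 0.004, so the level was not held. I'll look for it.

```bash
python3 - <<'E'
from h import *
c,a=snap('top','t5');c,b=snap('scene','s5')
cv2.imwrite('pics/v5.png',np.hstack([cv2.resize(a[70:340,205:475],(400,400)),cv2.resize(b[70:340,0:270],(400,400))]))
E
```

```text
(no output)
```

View pics/v5.png

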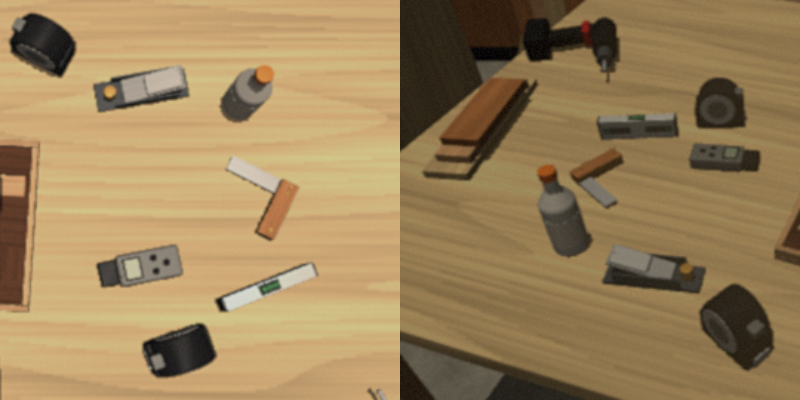

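The level still stands where it was: I lifted before the fingers had fully gripped. I'll go back, re-measure from above and close for longer.

```bash
python3 - <<'E'
from h import *
from rig import get_calibration
c=get_calibration('top')
for t in('top0','t5'):
    i=cv2.imread(f'pics/{t}.png');hsv=cv2.cvtColor(i,cv2.COLOR_BGR2HSV);H,S,V=[hsv[...,k].astype(int) for k in range(3)]
    m=((S<60)|(V<60)|((H>45)&(S>60))).astype(np.uint8);q=np.zeros_like(m);q[240:285,345:425]=m[240:285,345:425]
    q=cv2.morphologyEx(q,cv2.MORPH_CLOSE,np.ones((3,3)))
    n,l,st,ce=cv2.connectedComponentsWithStats(q);k=1+np.argmax(st[1:,4])
    cn=max(cv2.findContours((l==k).astype(np.uint8),0,2)[0],key=len)[:,0]
    r=cv2.minAreaRect((cast(c,cn,.046)[:,:2]*1000).astype(np.float32));print(t,np.round(r[0],1),np.round(r[1],1),round(r[2],1))
go(.4107,-.40,.24,21)
E
```

```text
top0 [ 409.5 -348.3] [ 23.9 165.8] 21.1
t5 [ 409.5 -348.3] [ 23.9 165.8] 21.1
lin [-533.7 -141.5  -79.5] rot [ -0.    0.  -24.5] rows>= 13
```

```bash
python3 - <<'E'
from h import *
go(.4105,-.3495,.16,21.1)
E
```

```text
lin [-483.3 -144.8    0.5] rot [ -0.    0.  -24.6] rows>= 12
```

Emit:
play_rows(fingers=[0,0,0,0,0,0,0,0,0,0,0,0,0,0], linear=[[-483,-145,0],[-483,-145,0],[-483,-145,0],[-483,-145,0],[-483,-145,0],[-483,-145,0],[-483,-145,0],[-483,-145,0],[-483,-145,0],[-483,-145,0],[-483,-145,0],[-483,-145,0],[-483,-145,0],[-483,-145,0]], rot=[[0,0,-24.5],[0,0,-24.5],[0,0,-24.5],[0,0,-24.5],[0,0,-24.5],[0,0,-24.5],[0,0,-24.5],[0,0,-24.5],[0,0,-24.5],[0,0,-24.5],[0,0,-24.5],[0,0,-24.5],[0,0,-24.5],[0,0,-24.5]])

```text
time_s: 13.25
position: [0.4117, -0.346, 0.1602]
tcp_rot: [[-0.362, 0.932, -0.001], [0.932, 0.362, 0.002], [0.002, 0.0, -1.0]]
force: [0.5, 0.9, 0.6]
opening: 1.0
```

```bash
python3 - <<'E'
from h import *
go(.4105,-.3495,.020,21.1)
E
```

```text
lin [ -3.   -2.3 140.2] rot [ 0.  -0.1  0.1] rows>= 4
```

Emit:
play_rows(fingers=[0,0,0,0,0,0,0,255,255,255,255,255,255,255,255,255,255,255,255,255], linear=[[0,0,45],[0,0,85],[0,0,115],[0,0,132],[0,0,140],[0,0,140],[0,0,140],[0,0,140],[0,0,140],[0,0,140],[0,0,140],[0,0,140],[0,0,140],[0,0,140],[0,0,140],[0,0,140],[0,0,140],[0,0,140],[0,0,140],[0,0,140]], rot=[[0,0,0],[0,0,0],[0,0,0],[0,0,0],[0,0,0],[0,0,0],[0,0,0],[0,0,0],[0,0,0],[0,0,0],[0,0,0],[0,0,0],[0,0,0],[0,0,0],[0,0,0],[0,0,0],[0,0,0],[0,0,0],[0,0,0],[0,0,0]])

```text
time_s: 15.25
position: [0.4116, -0.3481, 0.0203]
tcp_rot: [[-0.361, 0.933, 0.0], [0.933, 0.361, -0.0], [-0.0, 0.0, -1.0]]
force: [-0.6, -0.7, 0.8]
opening: 0.011
```

Emit:
play_rows(fingers=[255,255,255,255], linear=[[0,0,-10],[0,0,-20],[0,0,-30],[0,0,-30]], rot=[[0,0,0],[0,0,0],[0,0,0],[0,0,0]])

```text
time_s: 15.65
position: [0.4126, -0.3493, 0.0524]
tcp_rot: [[-0.361, 0.933, 0.003], [0.933, 0.361, -0.003], [-0.004, 0.001, -1.0]]
force: [-0.4, -0.7, 0.1]
opening: 0.005
```

```bash
python3 - <<'E'
from h import *
from rig import bot
c,a=snap('top','t6');c,b=snap('scene','s6');snap('wrist','w6')
cv2.imwrite('pics/v6.png',np.hstack([cv2.resize(a[170:340,305:475],(390,390)),cv2.resize(b[100:270,60:270],(400,390))]))
E
```

View pics/v6.png

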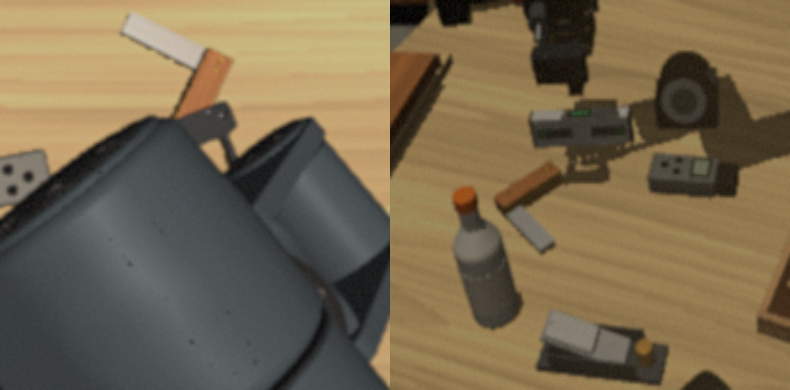

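View pics/w6.png

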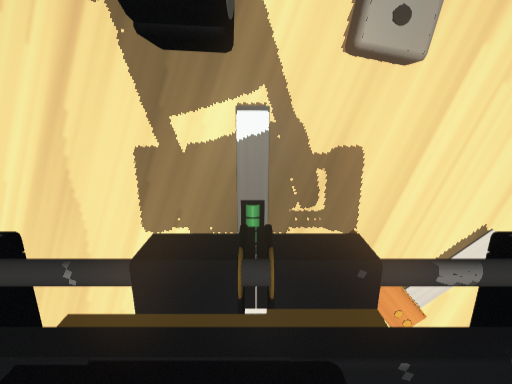

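```bash
python3 - <<'E'
from h import *
import pickle
c=pickle.load(open('pics/s6.pkl','rb'))
for P in([.4126,-.3493,.0524],[.4105,-.35,.046],[.4105,-.35,0.02]):print(proj(c,P))
b=cv2.imread('pics/s6.png');s2=cv2.imread('pics/s5.png')
f=lambda x:cv2.resize(x[105:185,110:210],(400,320),interpolation=cv2.INTER_CUBIC)
cv2.imwrite('pics/v6b.png',np.hstack([f(b),f(s2)]))
E
```

```text
[[159.39666107 147.65587971]]
[[159.83978919 148.94943922]]
[[161.17222358 155.82024735]]
```

View pics/v6b.png

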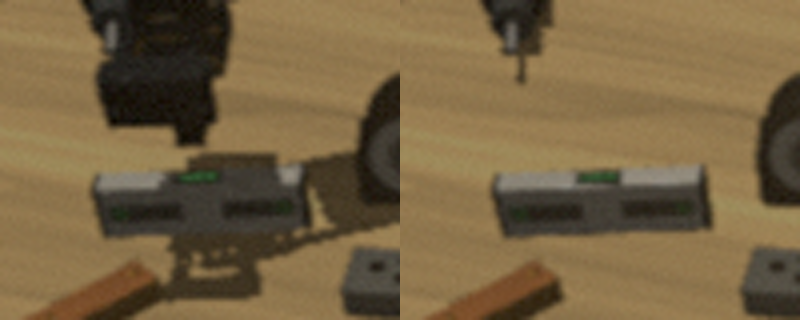

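```bash
python3 - <<'E'
from h import *
import pickle
from rig import get_calibration
from rig import bot
c=pickle.load(open('pics/w6.pkl','rb'));s=bot.read_state()
T=s['tcp_rot'];p=s['position']
for z in(0,-.02,-.025,-.03,-.035,-.05):
    print(z,proj(c,p+T@np.array([0,0,z])).round(1),proj(c,p+T@np.array([0.0095,0.0435,z])).round(1),proj(c,p+T@np.array([0.0095,-0.0435,z])).round(1))
c=pickle.load(open('pics/s5.pkl','rb'))
i=cv2.imread('pics/w1.png');cv2.imwrite('pics/w1d.png',cv2.resize(i[190:320,120:390],(790,380)))
i=cv2.imread('pics/w6.png');cv2.imwrite('pics/w6d.png',cv2.resize(i[190:320,180:330],(790,600)))
E
```

```text
0 [[257.3 222.4]] [[320.5 209.5]] [[194.1 209.5]]
-0.02 [[257.5 234. ]] [[327.3 220. ]] [[187.7 219.9]]
-0.025 [[257.5 237.3]] [[329.2 222.9]] [[185.9 222.8]]
-0.03 [[257.6 240.8]] [[331.3 226. ]] [[184. 226.]]
-0.035 [[257.7 244.4]] [[333.4 229.3]] [[182.  229.3]]
-0.05 [[257.9 256.7]] [[340.6 240.4]] [[175.2 240.3]]
```

View pics/w1d.png

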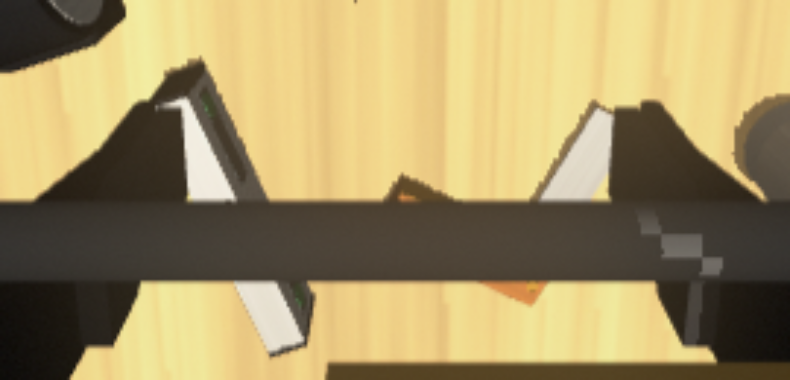

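View pics/w6d.png

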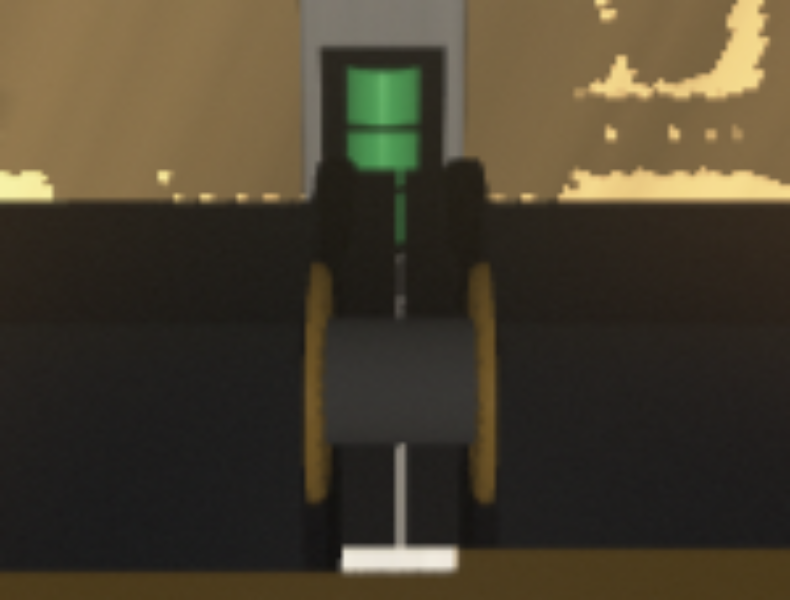

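Fingers shut over the level at a reported TCP z of 0.020. Both the scene view (tip about 7 px above the projected TCP) and the wrist view put the real fingertips about 27 mm above the reported TCP. I'll check this with a gentle touch on bare bench.

```bash
python3 - <<'E'
from h import *
go(.5,-.25,.10,21);go(.5,-.25,-.015,21)
E
```

```text
lin [ 59.7 117.8 -49.4] rot [0.  0.  0.1] rows>= 4
lin [ 59.7 117.8  65.6] rot [0.  0.  0.1] rows>= 4
```

Emit:
play_rows(fingers=[255,255,255,255,255,255,255,255,255,255], linear=[[0,0,-49],[60,118,-49],[60,118,-49],[60,118,-49],[60,118,-49],[60,118,-10],[60,118,25],[60,118,42],[60,118,48],[60,118,48]], rot=[[0,0,0],[0,0,0],[0,0,0],[0,0,0],[0,0,0],[0,0,0],[0,0,0],[0,0,0],[0,0,0],[0,0,0]])

```text
time_s: 16.8
position: [0.499, -0.2498, 0.0014]
tcp_rot: [[-0.36, 0.933, -0.002], [0.933, 0.36, 0.001], [0.002, -0.001, -1.0]]
force: [1.1, -0.2, -0.3]
opening: 0.007
```

Emit:
play_rows(fingers=[255,255,255,255], linear=[[0,0,3],[0,0,6],[0,0,8],[0,0,8]], rot=[[0,0,0],[0,0,0],[0,0,0],[0,0,0]])

```text
time_s: 17.2
position: [0.5001, -0.2497, -0.0053]
tcp_rot: [[-0.361, 0.933, 0.0], [0.933, 0.361, -0.0], [-0.001, 0.0, -1.0]]
force: [1.0, 1.3, -0.0]
opening: 0.007
```

```bash
python3 - <<'E'
from h import *
snap('scene','s7')
i=cv2.imread('pics/s7.png')[100:250,100:300];cv2.imwrite('pics/s7c.png',cv2.resize(i,(790,592)))
E
```

```text
(no output)
```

View pics/s7c.png

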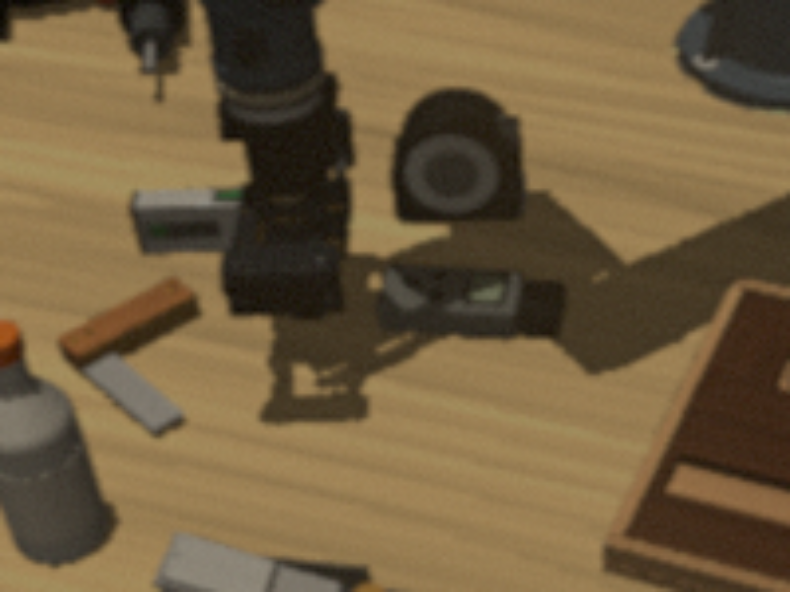

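There is no contact at a reported z of -5 mm, so the offset is real. I'll continue down gently.

Emit:
play_rows(fingers=[255,255,255,255,255,255], linear=[[0,0,5],[0,0,9],[0,0,12],[0,0,14],[0,0,15],[0,0,15]], rot=[[0,0,0],[0,0,0],[0,0,0],[0,0,0],[0,0,0],[0,0,0]])

```text
time_s: 17.85
position: [0.4999, -0.2496, -0.0209]
tcp_rot: [[-0.36, 0.933, -0.0], [0.933, 0.36, 0.0], [0.0, -0.0, -1.0]]
force: [0.0, 0.3, -0.0]
opening: 0.009
```

Emit:
play_rows(fingers=[255,255,255], linear=[[0,0,1],[0,0,2],[0,0,2]], rot=[[0,0,0],[0,0,0],[0,0,0]])

```text
time_s: 18.15
position: [0.5, -0.2496, -0.0227]
tcp_rot: [[-0.361, 0.933, -0.0], [0.933, 0.361, 0.0], [0.0, -0.0, -1.0]]
force: [-0.0, 0.6, 0.4]
opening: 0.004
```

Emit:
play_rows(fingers=[255,255,255], linear=[[0,0,1],[0,0,2],[0,0,2]], rot=[[0,0,0],[0,0,0],[0,0,0]])

```text
time_s: 18.45
position: [0.4999, -0.2496, -0.0248]
tcp_rot: [[-0.361, 0.933, -0.0], [0.933, 0.361, 0.0], [0.0, -0.0, -1.0]]
force: [-0.3, -0.2, -0.3]
opening: 0.009
```

Emit:
play_rows(fingers=[255,255,255], linear=[[0,0,1],[0,0,1.5],[0,0,1.5]], rot=[[0,0,0],[0,0,0],[0,0,0]])

```text
time_s: 18.75
position: [0.4999, -0.2496, -0.0263]
tcp_rot: [[-0.361, 0.933, -0.0], [0.933, 0.361, 0.0], [0.0, -0.0, -1.0]]
force: [-1.2, 0.1, -0.5]
opening: 0.002
```

Emit:
play_rows(fingers=[255,255,255], linear=[[0,0,0.7],[0,0,1.5],[0,0,1.5]], rot=[[0,0,0],[0,0,0],[0,0,0]])

```text
time_s: 19.05
position: [0.4999, -0.2495, -0.0278]
tcp_rot: [[-0.361, 0.933, -0.0], [0.933, 0.361, 0.0], [0.0, -0.0, -1.0]]
force: [-0.5, 0.4, -0.5]
opening: 0.005
```

Emit:
play_rows(fingers=[255,255,255], linear=[[0,0,0.7],[0,0,1.5],[0,0,1.5]], rot=[[0,0,0],[0,0,0],[0,0,0]])

```text
time_s: 19.35
position: [0.4999, -0.2496, -0.0293]
tcp_rot: [[-0.36, 0.933, -0.0], [0.933, 0.36, 0.0], [0.0, -0.0, -1.0]]
force: [-0.1, 0.5, 0.8]
opening: 0.005
```

Emit:
play_rows(fingers=[255,255,255], linear=[[0,0,0.7],[0,0,1.5],[0,0,1.5]], rot=[[0,0,0],[0,0,0],[0,0,0]])

```text
time_s: 19.65
position: [0.5, -0.2497, -0.0296]
tcp_rot: [[-0.361, 0.933, 0.0], [0.933, 0.361, -0.0], [-0.0, 0.0, -1.0]]
force: [-1.0, 1.0, 7.8]
opening: 0.009
```

The tips touch the bench at a reported z of -29.3 mm, so tip height = reported z + 29 mm. I'll go back to the level with that correction.

```bash
python3 - <<'E'
from h import *
go(.4105,-.3495,.06,21.1);go(.4105,-.3495,-.009,21.1)
E
```

```text
lin [ -60.9 -119.5  -89.6] rot [0. 0. 0.] rows>= 5
lin [ -60.8 -119.5  -20.6] rot [0. 0. 0.] rows>= 4
```

Emit:
play_rows(fingers=[255,200,100,0,0,0,0,0,0,0,0,0,0,0,0,0,0,0,0,0], linear=[[0,0,-45],[0,0,-90],[0,0,-90],[-61,-119.5,-90],[-61,-119.5,-90],[-61,-119.5,-90],[-61,-119.5,-90],[-61,-119.5,-90],[-61,-119.5,-90],[-61,-119.5,-90],[-61,-119.5,-90],[-61,-119.5,-90],[-61,-119.5,-90],[-61,-119.5,-90],[-61,-119.5,-60],[-61,-119.5,-40],[-61,-119.5,-28],[-61,-119.5,-21],[-61,-119.5,-21],[-61,-119.5,-21]], rot=[[0,0,0],[0,0,0],[0,0,0],[0,0,0],[0,0,0],[0,0,0],[0,0,0],[0,0,0],[0,0,0],[0,0,0],[0,0,0],[0,0,0],[0,0,0],[0,0,0],[0,0,0],[0,0,0],[0,0,0],[0,0,0],[0,0,0],[0,0,0]])

```text
time_s: 21.65
position: [0.4108, -0.35, -0.0092]
tcp_rot: [[-0.361, 0.933, 0.001], [0.933, 0.361, -0.001], [-0.001, 0.0, -1.0]]
force: [-0.1, -0.2, 0.8]
opening: 1.001
```

Emit:
play_rows(fingers=[255,255,255,255,255,255,255,255,255,255,255,255,255,255], linear=[[0,0,0],[0,0,0],[0,0,0],[0,0,0],[0,0,0],[0,0,0],[0,0,0],[0,0,0],[0,0,0],[0,0,0],[0,0,0],[0,0,0],[0,0,0],[0,0,0]], rot=[[0,0,0],[0,0,0],[0,0,0],[0,0,0],[0,0,0],[0,0,0],[0,0,0],[0,0,0],[0,0,0],[0,0,0],[0,0,0],[0,0,0],[0,0,0],[0,0,0]])

```text
time_s: 23.05
position: [0.4105, -0.3496, -0.0097]
tcp_rot: [[-0.361, 0.933, -0.0], [0.933, 0.361, 0.0], [0.0, -0.0, -1.0]]
force: [0.4, 0.3, -0.7]
opening: 0.249
```

```bash
python3 - <<'E'
from h import *
go(.5837,.128,.12,-3.3)
E
```

```text
lin [ 383.   333.8 -129.7] rot [-0.  -0.  24.4] rows>= 12
```

Emit:
play_rows(fingers=[255,255,255,255,255,255,255,255,255,255,255,255,255,255,255,255,255,255], linear=[[0,0,-30],[0,0,-75],[0,0,-120],[383,334,-130],[383,334,-130],[383,334,-130],[383,334,-130],[383,334,-130],[383,334,-130],[383,334,-130],[383,334,-130],[383,334,-130],[383,334,-130],[383,334,-130],[383,334,-130],[383,334,-130],[383,334,-130],[383,334,-130]], rot=[[0,0,0],[0,0,0],[0,0,0],[0,0,24.4],[0,0,24.4],[0,0,24.4],[0,0,24.4],[0,0,24.4],[0,0,24.4],[0,0,24.4],[0,0,24.4],[0,0,24.4],[0,0,24.4],[0,0,24.4],[0,0,24.4],[0,0,24.4],[0,0,24.4],[0,0,24.4]])

```text
time_s: 24.85
position: [0.5834, 0.1267, 0.1202]
tcp_rot: [[0.059, 0.998, -0.001], [0.998, -0.059, -0.0], [-0.0, -0.001, -1.0]]
force: [0.3, 0.1, -2.0]
opening: 0.246
```

```bash
python3 - <<'E'
from h import *
go(.5837,.128,-.0097+.014,-3.3)
c,a=snap('wrist','w8')
E
```

```text
lin [  1.4   0.3 115.9] rot [-0.1  0.  -0.1] rows>= 4
```

View pics/w8.png

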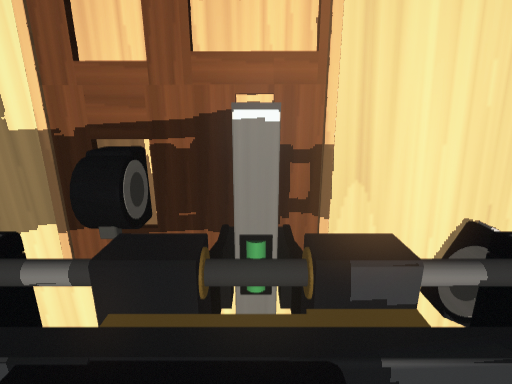

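Emit:
play_rows(fingers=[255,255,255,255,255,255,255,255,255], linear=[[1,0,20],[1,0,60],[1,0,90],[1,0,100],[1,0,107],[1,0,112],[1,0,114],[1,0,115.5],[1,0,115.5]], rot=[[0,0,0],[0,0,0],[0,0,0],[0,0,0],[0,0,0],[0,0,0],[0,0,0],[0,0,0],[0,0,0]])

```text
time_s: 25.8
position: [0.5847, 0.1291, 0.0056]
tcp_rot: [[0.057, 0.998, 0.001], [0.998, -0.057, 0.0], [0.0, 0.001, -1.0]]
force: [-0.5, 0.9, -1.5]
opening: 0.247
```

Emit:
play_rows(fingers=[255,255,255], linear=[[0,0,0.7],[0,0,1.3],[0,0,1.3]], rot=[[0,0,0],[0,0,0],[0,0,0]])

```text
time_s: 26.1
position: [0.5844, 0.1292, 0.0043]
tcp_rot: [[0.057, 0.998, 0.001], [0.998, -0.057, 0.0], [0.0, 0.001, -1.0]]
force: [-0.4, -0.3, 2.5]
opening: 0.25
```

Emit:
play_rows(fingers=[170,120,60,0,0,0,0,0,0,0,0,0], linear=[[0,0,0],[0,0,0],[0,0,0],[0,0,0],[0,0,0],[0,0,0],[0,0,0],[0,0,-30],[0,0,-80],[0,0,-130],[0,0,-180],[0,0,-200]], rot=[[0,0,0],[0,0,0],[0,0,0],[0,0,0],[0,0,0],[0,0,0],[0,0,0],[0,0,0],[0,0,0],[0,0,0],[0,0,0],[0,0,0]])

```text
time_s: 27.3
position: [0.587, 0.1293, 0.2093]
tcp_rot: [[0.057, 0.998, 0.01], [0.998, -0.057, 0.0], [0.001, 0.01, -1.0]]
force: [0.7, 0.1, 0.1]
opening: 1.0
```

```bash
python3 - <<'E'
from h import *
import pickle
from rig import get_calibration
snap('wrist','w9')
w=cv2.imread('pics/w9.png')
c=pickle.load(open('pics/w9.pkl','rb'))
pale=(w[...,2]>175).astype(np.uint8)
n,l,st,ce=cv2.connectedComponentsWithStats(pale)
for k in range(1,n):
    if st[k][4]>250:
        cn=max(cv2.findContours((l==k).astype(np.uint8),0,2)[0],key=len)[:,0]
        r=cv2.minAreaRect((cast(c,cn,.014)[:,:2]*1000).astype(np.float32));print(st[k],np.round(r[0],1),np.round(r[1],1),round(r[2],1))
s=get_calibration('scene')
for z in(0,.07,.08,.09,.1):print(z,proj(s,[.315,-.206,z]).round(1))
# big tape2 in w1: dark mask points
c=pickle.load(open('pics/w1.pkl','rb'))
print('corners base near right side (157,195),(135,136)->',cast(c,[(159,196),(136,136)],0)[:,:2].round(3).tolist(), 'top left extremes', cast(c,[(83,175),(100,208)],.06)[:,:2].round(3).tolist())
go(.4417,-.1466,.08,10.9);go(.4417,-.1466,-.017,10.9)
E
```

```text
[    0     0    91   131 10097] [334.4 266.9] [145.3 100.7] 86.9
[ 107    0   62   75 4079] [458.1 293.6] [78.9 64. ] 86.8
[ 202    0   98   69 4781] [589.9 289.8] [ 72.4 114.3] 86.8
[  184     0   328   259 49296] [718.5 154.1] [329.5 467. ] 86.9
[236 101  29  37 277] [584.3 193.4] [44.6 35.2] 87.2
[238 195  27  44 698] [577.1  61.7] [64.  35.8] 85.8
[   0  200  107   34 2740] [300.6  79.4] [ 48.5 147.4] 85.8
[109 241  44  18 588] [402.7  22.3] [26.8 62.1] 86.5
[ 161  286  185   41 5462] [571.2 -83.6] [ 71.2 278.8] 86.4
0 [[216.3 151.5]]
0.07 [[214.8 133.2]]
0.08 [[214.6 130.4]]
0.09 [[214.4 127.7]]
0.1 [[214.2 124.8]]
corners base near right side (157,195),(135,136)-> [[0.344, -0.248], [0.318, -0.154]] top left extremes [[0.264, -0.201], [0.28, -0.248]]
lin [-284.  -132.   128.9] rot [  0.7   0.  -14.2] rows>= 8
lin [-284.1 -133.3  225.9] rot [  0.7   0.  -14.2] rows>= 9
```

View pics/w9.png

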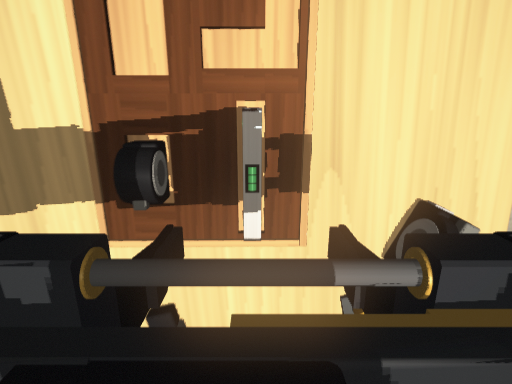

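Emit:
play_rows(fingers=[0,0,0,0,0,0,0,0,0,0,0,0], linear=[[-284,-133,40],[-284,-133,40],[-284,-133,40],[-284,-133,40],[-284,-133,40],[-284,-133,40],[-284,-133,40],[-284,-133,80],[-284,-133,120],[-284,-133,130],[-284,-133,130],[-284,-133,130]], rot=[[0,0,-14.2],[0,0,-14.2],[0,0,-14.2],[0,0,-14.2],[0,0,-14.2],[0,0,-14.2],[0,0,-14.2],[0,0,-14.2],[0,0,-14.2],[0,0,-14.2],[0,0,-14.2],[0,0,-14.2]])

```text
time_s: 28.55
position: [0.4357, -0.147, 0.0742]
tcp_rot: [[-0.19, 0.982, 0.001], [0.982, 0.19, -0.001], [-0.001, 0.001, -1.0]]
force: [0.7, -0.2, 1.0]
opening: 1.0
```

```bash
python3 - <<'E'
from h import *
go(.4417,-.1466,-.017,10.9)
c,a=snap('wrist','w10')
E
```

```text
lin [-0.7  5.9 91.2] rot [0.  0.  0.1] rows>= 3
```

View pics/w10.png

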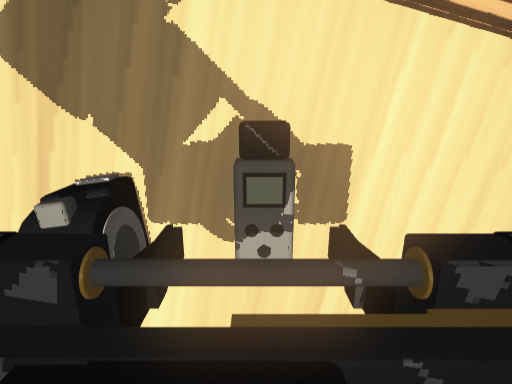

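```bash
python3 - <<'E'
from h import *
import pickle
c=pickle.load(open('pics/w10.pkl','rb'))
e=cast(c,[(265,120.5)],.024)[0,:2];a=np.radians(10.9);u=np.array([-np.sin(a),np.cos(a)])
print(e,e-u*.0675)
e=cast(c,[(234.5,200),(295.5,200)],.024)[:,:2];print(e)
E
```

```text
[ 0.42894842 -0.07971971] [ 0.44171237 -0.14600192]
[[ 0.41645112 -0.14956632]
 [ 0.46782518 -0.13960056]]
```

Emit:
play_rows(fingers=[0,0,0,0,0,0], linear=[[0,6,30],[0,6,55],[0,6,75],[0,6,86],[0,6,91],[0,6,91]], rot=[[0,0,0],[0,0,0],[0,0,0],[0,0,0],[0,0,0],[0,0,0]])

```text
time_s: 29.2
position: [0.4415, -0.1459, -0.0171]
tcp_rot: [[-0.19, 0.982, 0.001], [0.982, 0.19, -0.0], [-0.001, 0.001, -1.0]]
force: [-0.1, 0.2, -0.3]
opening: 1.0
```

The meter centre checks out at (0.4417, -0.146), matching the TCP. Closing.

Emit:
play_rows(fingers=[255,255,255,255,255,255,255,255,255,255], linear=[[0,0,0],[0,0,0],[0,0,0],[0,0,0],[0,0,0],[0,0,0],[0,0,0],[0,0,0],[0,0,0],[0,0,0]], rot=[[0,0,0],[0,0,0],[0,0,0],[0,0,0],[0,0,0],[0,0,0],[0,0,0],[0,0,0],[0,0,0],[0,0,0]])

```text
time_s: 30.2
position: [0.4413, -0.1459, -0.0173]
tcp_rot: [[-0.19, 0.982, 0.001], [0.982, 0.19, -0.0], [-0.001, 0.001, -1.0]]
force: [-0.0, 1.0, 4.0]
opening: 0.593
```

```bash
python3 - <<'E'
from h import *
go(.464,.326,.12,-3.2)
E
```

```text
lin [ 459.   111.8 -137.4] rot [ 0.   0.  14.1] rows>= 11
```

Emit:
play_rows(fingers=[255,255,255,255,255,255,255,255,255,255,255,255,255,255,255,255,255,255], linear=[[0,0,-30],[0,0,-75],[0,0,-120],[459,112,-137],[459,112,-137],[459,112,-137],[459,112,-137],[459,112,-137],[459,112,-137],[459,112,-137],[459,112,-137],[459,112,-137],[459,112,-137],[459,112,-137],[459,112,-137],[459,112,-137],[459,112,-137],[459,112,-137]], rot=[[0,0,0],[0,0,0],[0,0,0],[0,0,14.1],[0,0,14.1],[0,0,14.1],[0,0,14.1],[0,0,14.1],[0,0,14.1],[0,0,14.1],[0,0,14.1],[0,0,14.1],[0,0,14.1],[0,0,14.1],[0,0,14.1],[0,0,14.1],[0,0,14.1],[0,0,14.1]])

```text
time_s: 32.0
position: [0.4639, 0.3248, 0.1195]
tcp_rot: [[0.057, 0.998, -0.001], [0.998, -0.057, -0.0], [-0.0, -0.001, -1.0]]
force: [-0.2, -0.6, -1.0]
opening: 0.593
```

```bash
python3 - <<'E'
from h import *
go(.4643,.3256,-.0173+.014,-3.2)
c,a=snap('wrist','w11')
E
```

```text
lin [  0.8   0.4 122.8] rot [-0.   0.  -0.1] rows>= 4
```

View pics/w11.png

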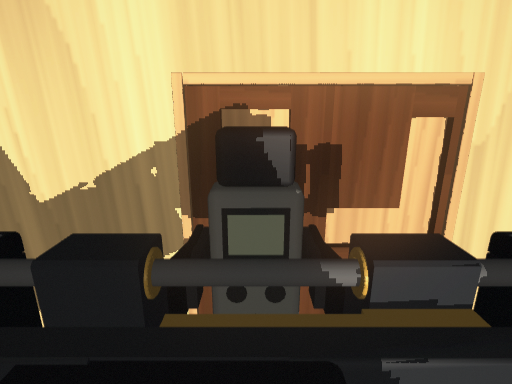

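```bash
python3 - <<'E'
from h import *
import pickle
c=pickle.load(open('pics/w11.pkl','rb'))
a=np.radians(-3.2);R=np.array([[np.cos(a),-np.sin(a)],[np.sin(a),np.cos(a)]])
for z in(.014,.024):print(proj(c,[[*(np.array([.4643,.3256])+R@np.array(q)),z] for q in((-.033,.0745),(.033,.0745))]).round(1).tolist())
print(cast(c,[(256,127)],.137+.024)-np.array([.4639,.3248,0]))
E
```

```text
[[223.2, 109.7], [291.4, 109.7]]
[[222.0, 109.8], [292.6, 109.7]]
[[0.00276744 0.06700557 0.161     ]]
```

The predicted recess corners (223,110) and (291,110) match the picture, and the meter's end is 67 mm ahead of the TCP as expected. Lowering.

Emit:
play_rows(fingers=[255,255,255,255,255,255,255,255,255,255], linear=[[0.5,0,20],[0.5,0,60],[0.5,0,95],[0.5,0,108],[0.5,0,114],[0.5,0,118],[0.5,0,120],[0.5,0,121.5],[0.5,0,122.5],[0.5,0,122.5]], rot=[[0,0,0],[0,0,0],[0,0,0],[0,0,0],[0,0,0],[0,0,0],[0,0,0],[0,0,0],[0,0,0],[0,0,0]])

```text
time_s: 33.05
position: [0.4642, 0.3268, -0.0024]
tcp_rot: [[0.055, 0.998, 0.001], [0.998, -0.055, 0.0], [0.0, 0.001, -1.0]]
force: [-0.5, 0.1, -0.9]
opening: 0.593
```

Emit:
play_rows(fingers=[255,255,255], linear=[[0,0,0.7],[0,0,1.2],[0,0,1.2]], rot=[[0,0,0],[0,0,0],[0,0,0]])

```text
time_s: 33.35
position: [0.4642, 0.3268, -0.0032]
tcp_rot: [[0.055, 0.998, 0.001], [0.998, -0.055, 0.0], [0.0, 0.001, -1.0]]
force: [-0.9, -0.9, 4.3]
opening: 0.594
```

Emit:
play_rows(fingers=[90,65,60,60,60,60,60,0,0,0,0], linear=[[0,0,0],[0,0,0],[0,0,0],[0,0,0],[0,0,0],[0,0,-10],[0,0,-25],[0,0,-70],[0,0,-120],[0,0,-160],[0,0,-160]], rot=[[0,0,0],[0,0,0],[0,0,0],[0,0,0],[0,0,0],[0,0,0],[0,0,0],[0,0,0],[0,0,0],[0,0,0],[0,0,0]])

```text
time_s: 34.45
position: [0.4682, 0.3288, 0.1628]
tcp_rot: [[0.055, 0.998, 0.013], [0.998, -0.055, 0.006], [0.007, 0.013, -1.0]]
force: [0.5, 1.5, -0.5]
opening: 0.98
```

```bash
python3 - <<'E'
from h import *
c,a=snap('wrist','w12')
go(.5258,-.3713,.157,62.5)
E
```

```text
lin [-694.7   98.1    0.9] rot [  0.5   0.1 -65.7] rows>= 16
```

View pics/w12.png

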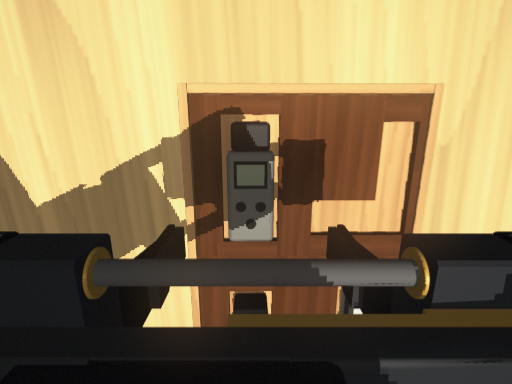

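```bash
python3 - <<'E'
from h import *
import pickle
c=pickle.load(open('pics/w12.pkl','rb'))
a=np.radians(-3.2);R=np.array([[np.cos(a),-np.sin(a)],[np.sin(a),np.cos(a)]])
for cen in((.5932,.3169),):
  for z in(.014,.024):print(proj(c,[[*(np.array(cen)+R@np.array(q)),z] for q in((.057,.067),(.017,.067),(.017,-.023),(-.057,-.023),(-.057,-.067),(.057,-.067))]).round(0).tolist())
i=cv2.imread('pics/w12.png');cv2.imwrite('pics/w12c.png',cv2.resize(i[100:250,290:440],(600,600)))
E
```

```text
[[416.0, 123.0], [381.0, 123.0], [373.0, 199.0], [312.0, 199.0], [310.0, 233.0], [401.0, 233.0]]
[[421.0, 123.0], [385.0, 123.0], [376.0, 202.0], [313.0, 202.0], [311.0, 237.0], [405.0, 236.0]]
```

View pics/w12c.png

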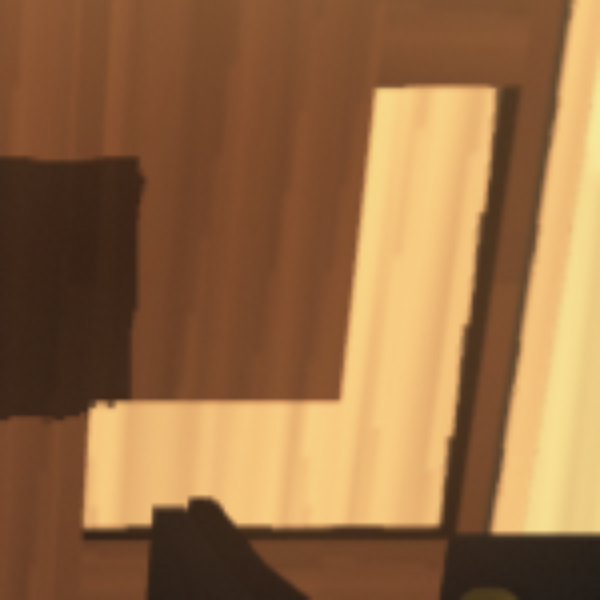

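Emit:
play_rows(fingers=[0,0,0,0,0,0,0,0,0,0,0,0,0,0,0,0,0,0,0], linear=[[-695,98,0],[-695,98,0],[-695,98,0],[-695,98,0],[-695,98,0],[-695,98,0],[-695,98,0],[-695,98,0],[-695,98,0],[-695,98,0],[-695,98,0],[-695,98,0],[-695,98,0],[-695,98,0],[-695,98,0],[-695,98,0],[-695,98,0],[-695,98,0],[-695,98,0]], rot=[[0,0,-65.7],[0,0,-65.7],[0,0,-65.7],[0,0,-65.7],[0,0,-65.7],[0,0,-65.7],[0,0,-65.7],[0,0,-65.7],[0,0,-65.7],[0,0,-65.7],[0,0,-65.7],[0,0,-65.7],[0,0,-65.7],[0,0,-65.7],[0,0,-65.7],[0,0,-65.7],[0,0,-65.7],[0,0,-65.7],[0,0,-65.7]])

```text
time_s: 36.4
position: [0.523, -0.3706, 0.1553]
tcp_rot: [[-0.888, 0.46, -0.002], [0.46, 0.888, 0.002], [0.002, 0.001, -1.0]]
force: [-0.9, 0.3, 0.4]
opening: 1.002
```

```bash
python3 - <<'E'
from h import *
c,a=snap('wrist','w13')
go(.5258,-.3713,-.017,62.5)
E
```

```text
lin [ -2.8   0.6 172.6] rot [ 0.  -0.1  0.1] rows>= 5
```

View pics/w13.png

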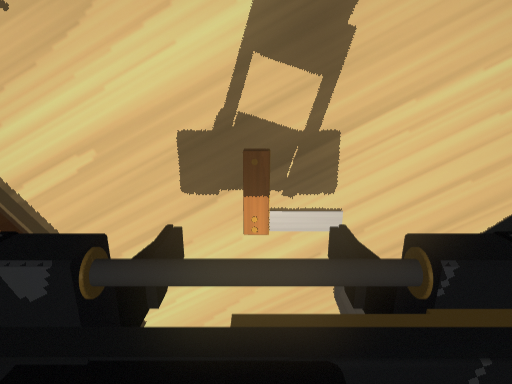

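```bash
python3 - <<'E'
from h import *
import pickle
c=pickle.load(open('pics/w13.pkl','rb'))
e=cast(c,[(256.5,148.5),(256.5,235),(243,200),(270,200),(343,209),(343,230)],.022)[:,:2];print(e.round(4),np.linalg.norm(e[1]-e[0]),np.linalg.norm(e[3]-e[2]))
d=(e[1]-e[0])/np.linalg.norm(e[1]-e[0]);print(np.degrees(np.arctan2(d[1],d[0])),e[0]+.037*d,e[1]-.063*d)
E
```

```text
[[ 0.4909 -0.3537]
 [ 0.5821 -0.4007]
 [ 0.5362 -0.3946]
 [ 0.5505 -0.3669]
 [ 0.5992 -0.2965]
 [ 0.6235 -0.3067]] 0.10261037931524392 0.031089522063277534
-27.299781791078214 [ 0.5237605  -0.37064304] [ 0.52608013 -0.37184028]
```

Emit:
play_rows(fingers=[0,0,0,0,0,0,0,0], linear=[[-2,0.5,45],[-2,0.5,90],[-2,0.5,130],[-2,0.5,152],[-2,0.5,165],[-2,0.5,172],[-2,0.5,172],[-2,0.5,172]], rot=[[0,0,0],[0,0,0],[0,0,0],[0,0,0],[0,0,0],[0,0,0],[0,0,0],[0,0,0]])

```text
time_s: 37.25
position: [0.5263, -0.3738, -0.0148]
tcp_rot: [[-0.887, 0.461, 0.002], [0.461, 0.887, -0.002], [-0.002, -0.001, -1.0]]
force: [-0.6, 0.5, -0.5]
opening: 0.999
```

Emit:
play_rows(fingers=[0,0,0,255,255,255,255,255,255,255,255,255,255,255,255,255], linear=[[2,1.5,1.5],[2,1.5,1.5],[2,1.5,1.5],[2,1.5,1.5],[2,1.5,1.5],[2,1.5,1.5],[2,1.5,1.5],[2,1.5,1.5],[2,1.5,1.5],[2,1.5,1.5],[2,1.5,1.5],[2,1.5,1.5],[2,1.5,1.5],[2,1.5,1.5],[2,1.5,1.5],[2,1.5,1.5]], rot=[[0,0,0],[0,0,0],[0,0,0],[0,0,0],[0,0,0],[0,0,0],[0,0,0],[0,0,0],[0,0,0],[0,0,0],[0,0,0],[0,0,0],[0,0,0],[0,0,0],[0,0,0],[0,0,0]])

```text
time_s: 38.85
position: [0.5243, -0.3709, -0.0177]
tcp_rot: [[-0.887, 0.461, -0.0], [0.461, 0.887, 0.0], [0.0, 0.0, -1.0]]
force: [0.1, 0.9, -0.4]
opening: 0.34
```

```bash
python3 - <<'E'
from h import *
go(.5773,.2737,.10,86.8)
E
```

```text
lin [ 250.3  596.4 -117.6] rot [  0.   -0.  -24.3] rows>= 15
```

Emit:
play_rows(fingers=[255,255,255,255,255,255,255,255,255,255,255,255,255,255,255,255,255,255,255,255], linear=[[0,0,-20],[0,0,-50],[0,0,-85],[0,0,-118],[250,596,-118],[250,596,-118],[250,596,-118],[250,596,-118],[250,596,-118],[250,596,-118],[250,596,-118],[250,596,-118],[250,596,-118],[250,596,-118],[250,596,-118],[250,596,-118],[250,596,-118],[250,596,-118],[250,596,-118],[250,596,-118]], rot=[[0,0,0],[0,0,0],[0,0,0],[0,0,0],[0,0,-24.3],[0,0,-24.3],[0,0,-24.3],[0,0,-24.3],[0,0,-24.3],[0,0,-24.3],[0,0,-24.3],[0,0,-24.3],[0,0,-24.3],[0,0,-24.3],[0,0,-24.3],[0,0,-24.3],[0,0,-24.3],[0,0,-24.3],[0,0,-24.3],[0,0,-24.3]])

```text
time_s: 40.85
position: [0.5765, 0.2721, 0.0997]
tcp_rot: [[-0.998, 0.056, -0.002], [0.056, 0.998, -0.001], [0.002, -0.001, -1.0]]
force: [0.0, -0.9, -3.2]
opening: 0.341
```

Emit:
play_rows(fingers=[255,255,255], linear=[[0,0,0],[0,0,0],[0,0,0]], rot=[[0,0,0],[0,0,0],[0,0,0]])

```text
time_s: 41.15
position: [0.5776, 0.272, 0.1005]
tcp_rot: [[-0.998, 0.057, -0.0], [0.057, 0.998, -0.0], [0.0, -0.0, -1.0]]
force: [-0.0, 0.1, -2.8]
opening: 0.342
```

```bash
python3 - <<'E'
from h import *
go(.5764,.2737,-.0177+.014,86.8)
c,a=snap('wrist','w14')
c,b=snap('scene','s14')
cv2.imwrite('pics/v14.png',np.hstack([cv2.resize(a,(400,300)),cv2.resize(b[60:300,200:500],(400,300))]))
E
```

```text
lin [  1.3   1.6 104.2] rot [-0.  -0.  -0.1] rows>= 4
```

View pics/v14.png

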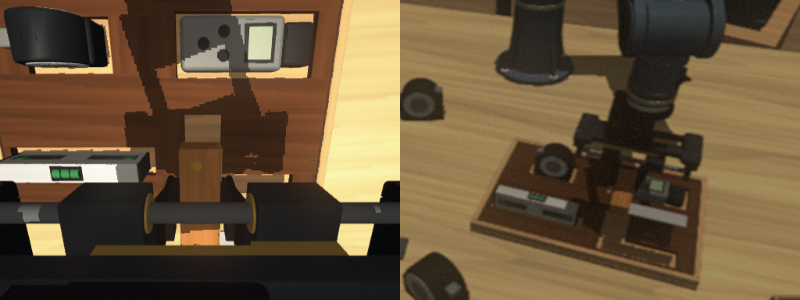

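```bash
python3 - <<'E'
from h import *
import pickle
c=pickle.load(open('pics/w14.pkl','rb'))
a=np.radians(-3.2);R=np.array([[np.cos(a),-np.sin(a)],[np.sin(a),np.cos(a)]])
tcp=np.array([.5776,.272])
# expected stock top corners at bare end (square +0.9mm x)
print(proj(c,[[*(tcp+R@np.array(q)),.1182+.022] for q in((-.0361,.015),(-.0361,-.015))]).round(1))
print(proj(c,[[*(tcp+R@np.array(q)),.1182] for q in((-.0361,.015),(-.0361,-.015))]).round(1))
# recess bare end floor/lip
t=np.array([.5773,.2737]);print('rec',proj(c,[[*(t+R@np.array(q)),.024] for q in((-.044,.022),(-.044,-.022))]).round(1))
i=cv2.imread('pics/w14.png');cv2.imwrite('pics/w14c.png',cv2.resize(i[130:330,180:380],(600,600)))
E
```

```text
[[284.1 189.3]
 [227.9 189.3]]
[[280.7 179.9]
 [231.2 180. ]]
rec [[282.1 147.3]
 [233.4 147.4]]
```

View pics/w14c.png

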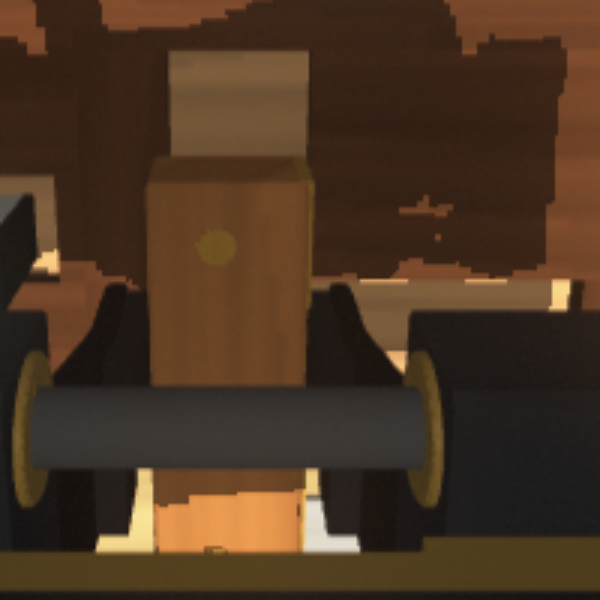

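```bash
python3 - <<'E'
from h import *
import pickle
c=pickle.load(open('pics/s14.pkl','rb'))
a=np.radians(-3.2);R=np.array([[np.cos(a),-np.sin(a)],[np.sin(a),np.cos(a)]])
tcp=np.array([.5776,.272]);i=cv2.imread('pics/s14.png')
P=[(.0379,.015),(.0639,.015),(.0639,.105),(.0379,.105)]
q=proj(c,[[*(tcp+R@np.array(p)),.128] for p in P])
S=[(-.036,-.015),(.064,-.015),(.064,.015),(-.036,.015)]
q2=proj(c,[[*(tcp+R@np.array(p)),.140] for p in S])
x0,y0,f=320,130,6
o=cv2.resize(i[y0:y0+100,x0:x0+130],None,fx=f,fy=f,interpolation=cv2.INTER_CUBIC)
for k in(q,q2):cv2.polylines(o,[((k-[x0,y0])*f).astype(np.int32)],True,(0,255,0) if k is q else (255,0,255),1)
cv2.imwrite('pics/s14c.png',o)
E
```

```text
(no output)
```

View pics/s14c.png

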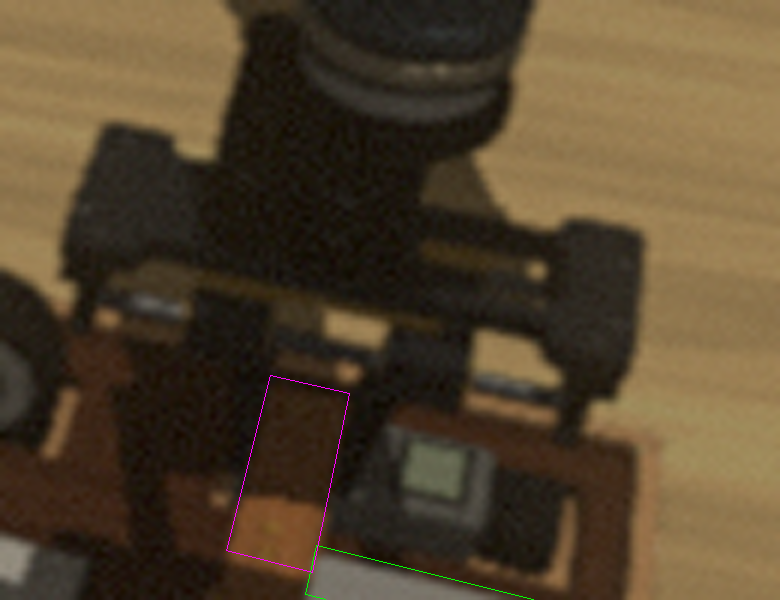

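Emit:
play_rows(fingers=[255,255,255,255,255,255,255,255,255,255], linear=[[1.3,1.5,20],[1.3,1.5,50],[1.3,1.5,75],[1.3,1.5,88],[1.3,1.5,94],[1.3,1.5,97],[1.3,1.5,99],[1.3,1.5,100.5],[1.3,1.5,101.5],[1.3,1.5,101.5]], rot=[[0,0,0],[0,0,0],[0,0,0],[0,0,0],[0,0,0],[0,0,0],[0,0,0],[0,0,0],[0,0,0],[0,0,0]])

```text
time_s: 42.25
position: [0.5765, 0.2749, -0.0006]
tcp_rot: [[-0.998, 0.055, 0.001], [0.055, 0.998, 0.0], [-0.001, 0.0, -1.0]]
force: [0.1, 1.0, -1.4]
opening: 0.338
```

Emit:
play_rows(fingers=[255,255,255,255], linear=[[0,-1,1],[0,-1,2],[0,-1,2.8],[0,-1,2.8]], rot=[[0,0,0],[0,0,0],[0,0,0],[0,0,0]])

```text
time_s: 42.65
position: [0.5761, 0.2737, -0.0037]
tcp_rot: [[-0.998, 0.055, -0.0], [0.055, 0.998, -0.0], [-0.0, -0.0, -1.0]]
force: [-0.9, -0.9, 0.0]
opening: 0.344
```

Emit:
play_rows(fingers=[145,125,115,115,115,115,115,115,115,115,115], linear=[[0,0,0],[0,0,0],[0,0,0],[0,0,0],[0,0,0],[0,0,-8],[0,0,-25],[0,0,-60],[0,0,-105],[0,0,-150],[0,0,-160]], rot=[[0,0,0],[0,0,0],[0,0,0],[0,0,0],[0,0,0],[0,0,0],[0,0,0],[0,0,0],[0,0,0],[0,0,0],[0,0,0]])

```text
time_s: 43.75
position: [0.5799, 0.275, 0.1629]
tcp_rot: [[-0.998, 0.055, 0.012], [0.055, 0.998, 0.003], [-0.011, 0.004, -1.0]]
force: [1.1, -0.3, -0.6]
opening: 0.551
```

```bash
python3 - <<'E'
from h import *
go(.45,-.15,.2,20)
E
```

```text
lin [ 105.9 -431.3  -40. ] rot [ 0.6  0.5 66.8] rows>= 10
```

Emit:
play_rows(fingers=[115,115,115,115,115,115,115,115,115,115,115,115], linear=[[106,-431,-40],[106,-431,-40],[106,-431,-40],[106,-431,-40],[106,-431,-40],[106,-431,-40],[106,-431,-40],[106,-431,-40],[106,-431,-40],[106,-431,-40],[106,-431,-40],[106,-431,-40]], rot=[[0,0,40],[0,0,40],[0,0,40],[0,0,40],[0,0,40],[0,0,40],[0,0,40],[0,0,40],[0,0,40],[0,0,40],[0,0,40],[0,0,40]])

```text
time_s: 44.95
position: [0.4461, -0.1496, 0.1957]
tcp_rot: [[-0.73, 0.684, -0.001], [0.684, 0.73, 0.001], [0.001, 0.0, -1.0]]
force: [-0.4, 0.6, 0.8]
opening: 0.547
```

```bash
python3 - <<'E'
from h import *
c,a=snap('top','t15');c,b=snap('scene','s15')
cv2.imwrite('pics/v15.png',np.hstack([cv2.resize(a[150:285,50:240],(420,300),interpolation=cv2.INTER_CUBIC),cv2.resize(b[165:290,245:440],(380,300),interpolation=cv2.INTER_CUBIC)]))
cv2.imwrite('pics/v15b.png',a)
E
```

```text
(no output)
```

View pics/v15.png

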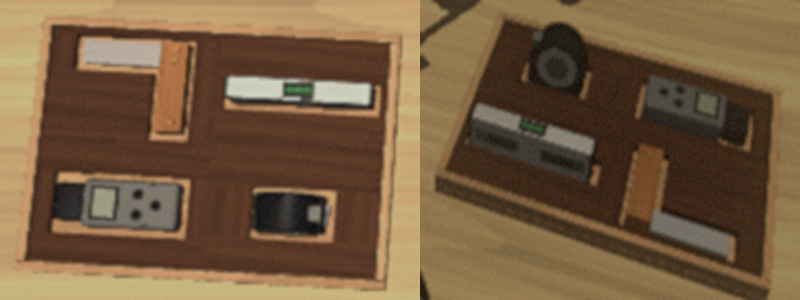

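View pics/v15b.png

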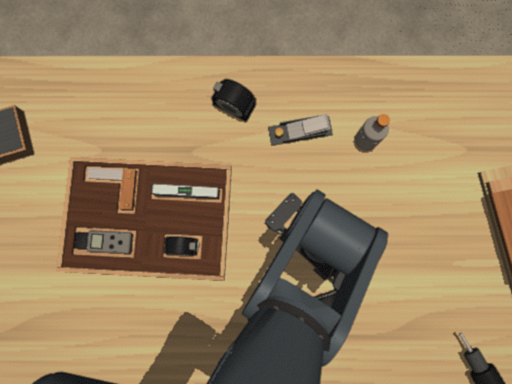

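```bash
python3 - <<'E'
from h import *
import pickle
from rig import bot
i=cv2.imread('pics/s15.png');c=pickle.load(open('pics/s15.pkl','rb'))
x0,y0,f=255,165,5
o=cv2.resize(i[y0:y0+115,x0:x0+158],None,fx=f,fy=f,interpolation=cv2.INTER_CUBIC)
a=np.radians(-3.2);R=np.array([[np.cos(a),-np.sin(a)],[np.sin(a),np.cos(a)]])
def box(cen,pts,z,col):
    q=proj(c,[[*(np.array(cen)+R@np.array(p)),z] for p in pts]);cv2.polylines(o,[((q-[x0,y0]+.5)*f).astype(np.int32)],True,col,1)
rc=lambda x,y:[(-x,-y),(x,-y),(x,y),(-x,y)]
box((.584,.128),rc(.011,.08),.060,(0,255,0))
box((.4643,.3256),rc(.026,.0675),.042,(0,255,0))
t=(.5773,.2737)
box(t,[(-.037,-.015),(.063,-.015),(.063,.015),(-.037,.015)],.036,(0,255,0))
box(t,[(.037,.015),(.063,.015),(.063,.105),(.037,.105)],.024,(255,0,255))
cv2.imwrite('pics/s15c.png',o)
t0=cv2.imread('pics/top0.png').astype(int);t1=cv2.imread('pics/t15.png').astype(int)
d=abs(t0-t1).max(2);print('plane/glue diff',d[112:148,265:335].max(),d[112:155,350:392].max(),d[75:125,205:260].max())
E
```

```text
plane/glue diff 27 28 27
```

View pics/s15c.png

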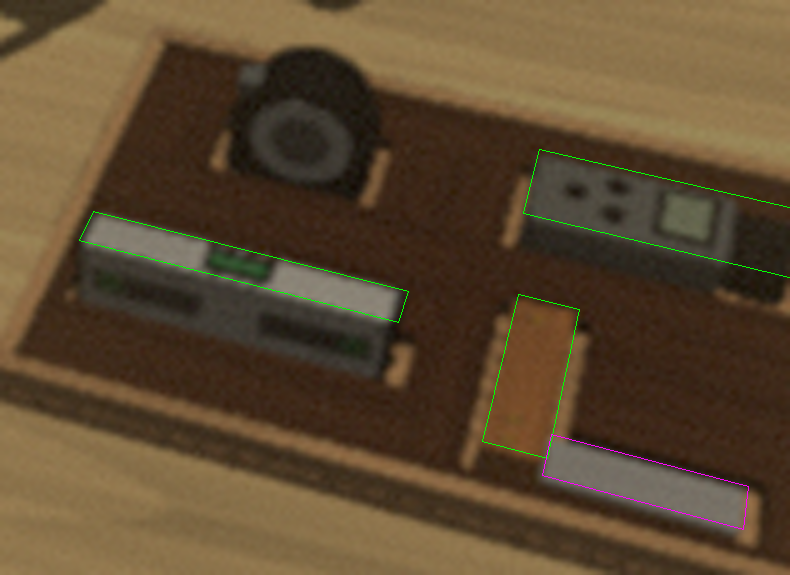

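All four tools match the outlines predicted for them lying on the recess floors. The plane and glue are unchanged, with only image noise between the first and last pictures. Handing in.

```bash
python3 -c "
from rig import bot
print(bot.hand_in())"
```

```text
the job is handed in; nothing more can be done
None
```

I put the tape measure (the smallest of the three), spirit level, moisture meter and try square in their recesses, in that order, and handed the job in at about 45 s of the 120 s. No verdict was reported.

**Last checks:**
- **Seating:** In the final scene picture the level, meter and square match the outlines predicted for lying on the recess floor. The tape has pale margin at both ends. The wrist force showed each tool touching down at the expected floor height. For the square it only fell back to zero, so its contact was light.
- **Bystanders:** The block plane, the glue bottle and the far look-alike tape show only image noise between the first and last top views. The arm hid the other big tape in the last top view, so I did not compare that one.

**What disagreed or failed:**
- **Fingertip height:** The real fingertips are about 29 mm above the reported tool point. The first two grasps of the level closed above it and caught nothing. The level did not measurably move on the first; after the second it was still upright in place. I measured the offset by touching the bench lightly (about 8 N) and used it from then on.
- **Recess positions:** The top and wrist cameras differed by up to 2 mm, well inside the 7 mm of room.
- **Square:** It may have sagged up to about 3° while carried, but the last picture shows it lying flat.

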